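Lay up the table caddy with the mills and the table spices

ROBOT

A 6-joint arm with a two-finger parallel gripper is mounted at the origin on a cart in front of the work surface, level with it; the furniture and walls round the work are solid. World frame = base frame: x ahead of the robot, y to its left, z up, the work surface at z = 0. Lengths are in m, angles in rad, forces in N, time in s.
With the tool pointing down it reaches from about 0.375 to 0.9 m from the base axis. Payload 3.1 kg.
Tool frame: the origin (TCP) lies midway between the tips of the shut fingers; the grasp point (between the pads) lies 19 mm behind it; x points along the fingers, z is the direction in which the jaws open and shut, and the axes are right-handed (so a half turn about x gives the same grasp; the last joint's range is limited). The gripper opens to 85 mm and grips with 20 to 120 N. Pads are 22 mm wide; open, the fingers measure 114 mm over their backs; the gripper's body (76 mm by 85 mm) begins 54 mm behind the grasp point. The pads swing forward as they close: fully open they stand 13 mm farther back than shut.
Start: joints at [1.058, 0.527, 1.433, -0, 1.181, -0.178], TCP at [0.205, 0.59, 0.231] pointing down, gripper open.
Joint ranges: [-3.08, 3.08], [-0.75, 2.2], [0.22, 2.44], [-1.43, 4.57], [0, 2.65], [-2.85, 2.85]. Speed limits (rad/s): [2.79, 2.79, 3.14, 3.14, 3.14, 3.14].

INTERFACE

Orientations are given as a unit quaternion [x, y, z, w].
In Python, from station import telemetry, optics, manip gives the robot as it stands.
- The arm moves only by the tool step_arm, never from a script. Its argument "commands" is a list of rows, each a list of 4 numbers: the shift along the tool's x, y, z in m, then the turn about the tool's x in rad. A call has 1 to 8 rows; each row is the pose to reach, as a shift and turn from the pose measured when the call began, along the tool's axes at that moment; what a row does not reach only later rows make up. A row lasts 1/12 s, in which the tool goes at most 41.7 mm and 7.16 degrees, less where a joint would pass 70% of its speed; a pose out of reach is approached as far as the arm can. A call with a gripper value outside its range is refused whole. "jaw" is the finger opening in m, from 0 to 0.0854, set as the call begins (left out, the last holds). The fingers move at their own pace and stop on an object; "grip_force" is the grip in N (left out, the last holds). Time passes only in rows, so rows that repeat a pose let the fingers close. It gives the time, the measured TCP pose, the force and the opening at its end, in the units of the state.
- telemetry.sense(): the state, without advancing time (a new reading comes with each control period).
- optics.snapshot(name): name is "side" or "top"; returns the picture (384x512x3 uint8, red, green, blue); there is no depth.
- optics.camera_params(name): a dict with "mtx" (3x3 intrinsics, pixels), "k1" (the pictures are not rectified: a ray, as slopes to the right and down, at radius r is drawn at 1 + k1 r^2 times it, then the intrinsics apply), "origin" and "attitude" of the camera in the world. Camera axes: x right, y down, z forward; pixel columns grow to the right and rows downward; lengths in m; the calibration is good to about 2 mm. A picture is of the moment at which its call begins. camera_params takes no time and is no camera call.
- manip.sign_off(): hands the job in, once; it reports no verdict.
The state is a dict: "t": time; "q": joint angles; "qd": joint speeds; "tau": joint torques, N m; "tcp_pos": TCP position; "tool_rot": TCP orientation; "force": force on the tool from outside, world axes, zero at the start; "ft_torque": the same for the moment, N m; "finger_gap": opening from 0.0 (shut) to 1.0 (fully open).
Only numpy, scipy, OpenCV 4.12 (cv2) and the standard library are available. Lean on these libraries where they do the work, as an engineer would, in place of code of your own. Each camera call takes 0.05 s, during which the arm holds its last target.

TASK

Make the caddy ready to carry to the table: stand the white salt mill in the wide well of the white block, the black pepper mill in the wide well of the black block, and the two yellow-capped spice jars in the two narrow cork wells, one in each, whichever way round. All four must stand upright on the floor of their wells. The two red-capped jars look alike but are for cooking: leave them standing where they are.

Things in the scene. Friction and masses are not known exactly. Their poses are not given: they have to be found in the camera images.
- salt_mill_mid (a point): White lacquered salt mill, upright, 209 mm tall, 0.24 kg. The point is its centre half-way up (104 mm above its foot), z along its axis. The foot is round, 59 mm in diameter; the waist (88 to 124 mm up) is 39 mm; the round head (153 to 196 mm up) is 60 mm wide at its widest, about 177 mm up, with a 15 mm knob on top. Grip the head; it does not turn.
- pepper_mill_mid (a point): Black lacquered pepper mill, the same shape and size as the white salt mill: 209 mm tall, point at its centre half-way up (104 mm above its foot), foot 59 mm in diameter, head 60 mm wide at its widest about 177 mm up; the head does not turn.
- spice_b_mid (a point): Spice jar with a YELLOW cap (dark blue print on top) and a blue label, 96 mm tall, 0.11 kg, upright; it belongs in the caddy. The point is its centre half-way up (48 mm above its foot), z up. Glass body 42 mm across its flats, at most 49 mm across its corners; round cap 41 mm in diameter from 76 to 96 mm up.
- spice_c_mid (a point): Spice jar with a YELLOW cap (green print on top) and a green and red label, 106 mm tall, 0.11 kg, upright; it belongs in the caddy. The point is its centre half-way up (53 mm above its foot), z up. Round glass body 42 mm in diameter; round cap 41 mm in diameter from 85 to 106 mm up.
- spice_a_mid (a point): Spice jar with a RED cap (pale print on top) and a brown label, 106 mm tall, 45 mm in diameter, upright; it stays where it is. The point is its centre half-way up.
- spice_d_mid (a point): Spice jar with a RED cap (green leaves printed on top) and a white and green label, 97 mm tall, 47 mm across its flats, upright; it stays where it is. The point is its centre half-way up.
- well_white_floor (a point): White square block, 89 mm wide, with one round wide well 72 mm in diameter and 20 mm deep (3 mm bevel round its mouth). The point is the middle of the well's floor, 12 mm above the worktop; the block's top is 20 mm above it; z up, x and y along the block's sides. For the salt mill. The block lies with the other three, two by two in any arrangement, 91 mm from centre to centre, in the caddy of well_black.
- well_black_floor (a point): Black square block, 89 mm wide, with one round wide well 72 mm in diameter and 20 mm deep (3 mm bevel round its mouth). The point is the middle of the well's floor, 12 mm above the worktop; the block's top is 20 mm above it; z up, x and y along the block's sides. For the pepper mill. Caddy: fixed square wooden tray, 196 mm outside, walls 34 mm high; bar handles stand out 28 mm on two sides.
- well_cork_1_floor (a point): Brown cork square block, 89 mm wide, with one round narrow well 57 mm in diameter and 20 mm deep (3 mm bevel round its mouth). The point is the middle of the well's floor, 12 mm above the worktop; the block's top is 20 mm above it; z up, x and y along the block's sides. For one yellow-capped jar. Taller kitchen things (kettle, tins) stand further back.
- well_cork_2_floor (a point): Brown cork square block, 89 mm wide, with one round narrow well 57 mm in diameter and 20 mm deep (3 mm bevel round its mouth). The point is the middle of the well's floor, 12 mm above the worktop; the block's top is 20 mm above it; z up, x and y along the block's sides. For the other yellow-capped jar.

How it is judged:
By the outcome, as a careful person would: the job done as asked, in the order asked, and still so for the second after the job is handed in, with the robot touching nothing.
It also fails if it takes over 115 s, if anything falls off the work surface, if the arm or the gripper's body presses on something with over 40 N, if the wrist force passes 120 N, or if a joint passes its speed limit or range.

## Working session

There is one attempt and no reset: what is moved stays moved. The work goes in short steps, Python scripts to look and compute and a tool call to move; the robot and the scene stay as the last step left them, time stands still between calls to the robot, and variables do not carry over. Pictures are saved under pics/ and viewed, and the job is handed in when it is done.

Besides the shell and the picture viewer there is one more tool, called after ">>>" as name([rows], argument=value, ...), one row to a line, values as JSON. step_arm: Moves the arm, as the interface text tells. Its arguments: {"type":"object","properties":{"commands":{"type":"array","items":{"type":"array","items":{"type":"number"}}},"jaw":{"type":"number"},"grip_force":{"type":"number"}},"required":["commands"]}

```bash
ls; mkdir -p pics; python3 - <<'E'
from station import telemetry, optics
import cv2
print(telemetry.sense())
for n in ("side","top"):
    im=optics.snapshot(n); cv2.imwrite(f"pics/{n}0.png",im[:,:,::-1]); print(n,optics.camera_params(n))
E
```

```text
pics
{'t': 0.0, 'q': array([ 1.05854372e+00,  5.28492367e-01,  1.43390285e+00,  5.47934931e-05,
        1.18140435e+00, -1.78555322e-01]), 'qd': array([ 6.41903572e-04, -2.03859702e-04,  2.11446477e-06,  4.71142860e-04,
       -1.23375331e-03,  1.69709176e-04]), 'tau': array([-1.71470776e-03, -4.42353880e+01, -1.78021431e+01, -3.06536376e-04,
        8.55407445e-03,  3.94737523e-07]), 'tcp_pos': array([0.2043453 , 0.5898926 , 0.23031736]), 'tool_rot': array([-0.41032859,  0.57681181,  0.40969633,  0.57538466]), 'force': array([-0.2017529 ,  0.24274898,  0.43094671]), 'ft_torque': array([-0.03906267, -0.0243023 ,  0.06259443]), 'finger_gap': 0.9991580804867485}
side {'mtx': array([[362.19019645,   0.        , 257.51591092],
       [  0.        , 362.19019645, 196.08588462],
       [  0.        ,   0.        ,   1.        ]]), 'k1': 0.007225183486417827, 'origin': array([0.34415952, 0.38565303, 0.97170349]), 'attitude': array([-0.20357257,  0.95320925, -0.21898032,  0.04469839])}
top {'mtx': array([[347.75700477,   0.        , 252.5073377 ],
       [  0.        , 347.75700477, 187.47989116],
       [  0.        ,   0.        ,   1.        ]]), 'k1': -0.05878041849810531, 'origin': array([ 0.47164841, -0.02659776,  1.06191703]), 'attitude': array([ 0.71102855, -0.70211386,  0.01719787, -0.03433308])}
```

View pics/side0.png

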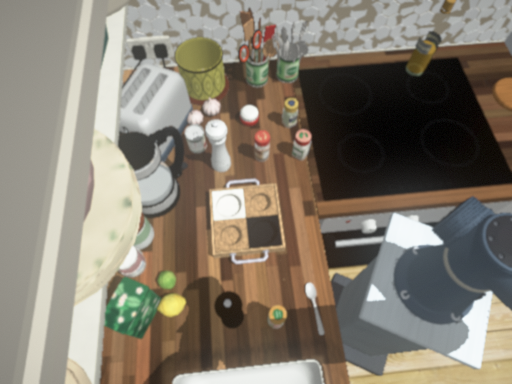

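View pics/top0.png

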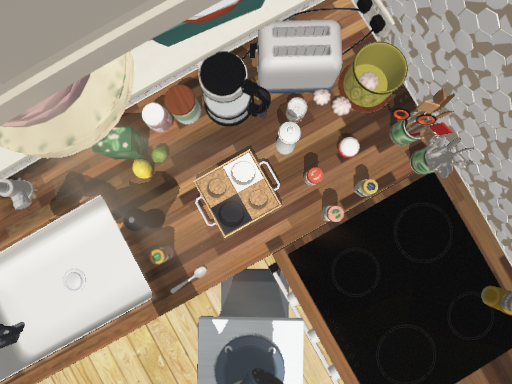

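Side view: caddy around (247,218), white mill head (216,128), black mill (229,308), yellow caps at (291,104) and (277,315). Top view: caddy (237,193), white mill (289,130), black mill (135,215), yellow caps (370,187) and (157,256). I'll enlarge the crops next.

```bash
cat > h.py <<'E'
import numpy as np, cv2
from scipy.spatial.transform import Rotation as R
from station import telemetry, optics
def cam(n):
    p=optics.camera_params(n); return p, R.from_quat(p['attitude']).as_matrix()
def ray(n,u,v):
    p,A=cam(n); M=p['mtx']; d=np.array([(u-M[0,2])/M[0,0],(v-M[1,2])/M[1,1]]); s=d.copy()
    for _ in range(20): s=d/(1+p['k1']*(s@s))
    return p['origin'],A@np.array([s[0],s[1],1])
def atz(n,u,v,z):
    o,d=ray(n,u,v); return o+d*(z-o[2])/d[2]
def proj(n,X):
    p,A=cam(n); c=A.T@(np.asarray(X,float)-p['origin']); s=c[:2]/c[2]; s=s*(1+p['k1']*(s@s)); M=p['mtx']
    return s*[M[0,0],M[1,1]]+[M[0,2],M[1,2]]
def tri(a,b):
    (o1,d1),(o2,d2)=ray("side",*a),ray("top",*b)
    t=np.linalg.lstsq(np.c_[d1,-d2],o2-o1,rcond=None)[0]; p,q=o1+t[0]*d1,o2+t[1]*d2
    return (p+q)/2,np.linalg.norm(p-q)
def crop(im,x,y,w,h,k,fn):
    c=cv2.resize(im[y:y+h,x:x+w],None,fx=k,fy=k,interpolation=cv2.INTER_CUBIC)
    for i in range(0,w,10): cv2.putText(c,str(x+i),(i*k,8),0,.3,(255,0,255),1); cv2.line(c,(i*k,8),(i*k,14),(255,0,255),1)
    for i in range(0,h,10): cv2.putText(c,str(y+i),(0,i*k+4),0,.3,(255,0,255),1)
    cv2.imwrite(fn,c)
E
python3 - <<'E'
from h import *
s=cv2.imread("pics/side0.png"); t=cv2.imread("pics/top0.png")
crop(t,190,145,100,100,6,"pics/tc.png")
crop(t,270,90,120,140,4,"pics/tr.png")
crop(t,100,190,90,90,6,"pics/tl.png")
E
```

```text
(no output)
```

View pics/tc.png

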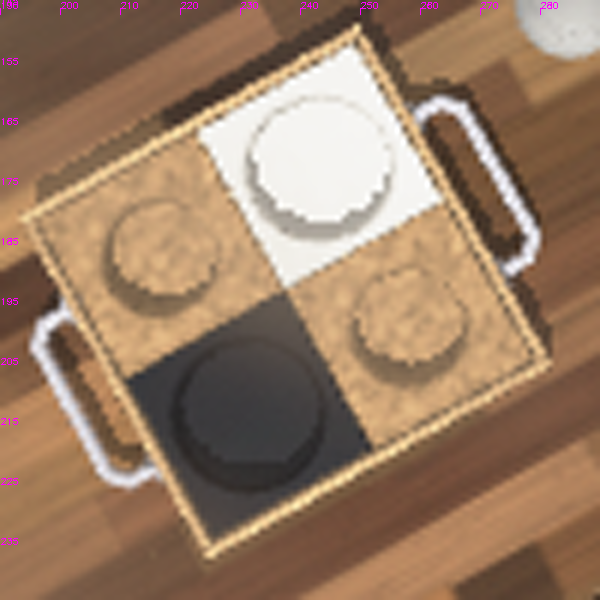

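View pics/tr.png

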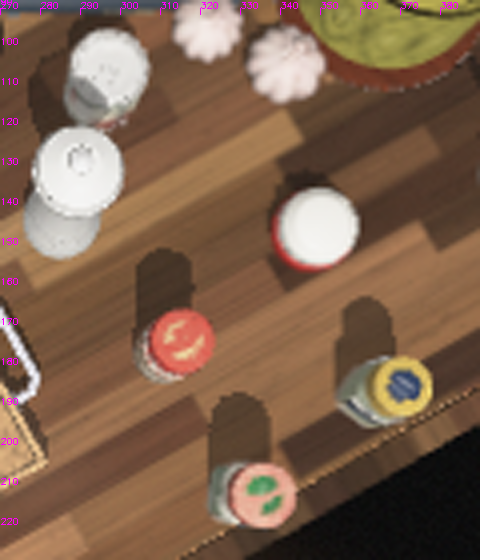

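View pics/tl.png

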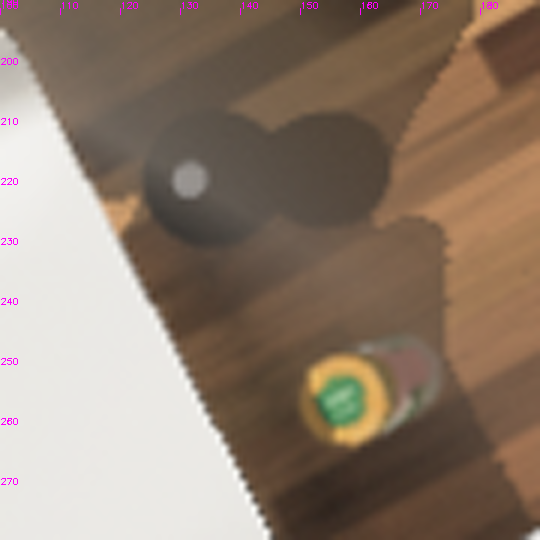

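Top: block junction (237.5,193), white well mouth (243,168), black (231,212). Salt knob at (290,129), pepper knob at (131.5,219.5), and the yellow caps at (370,187) and (157.5,256.5).

```bash
python3 - <<'E'
from h import *
s=cv2.imread("pics/side0.png")
crop(s,195,170,100,100,6,"pics/sc.png")
crop(s,180,85,140,95,5,"pics/sr.png")
crop(s,205,280,90,60,6,"pics/sl.png")
np.set_printoptions(precision=4,suppress=True)
for n,u,v,z in [("c1",250,149.5,.034),("c2",193.5,181.5,.034),("c3",225,238,.034),("c4",281.5,205,.034),("mid",237.5,192.8,.032),("saltknob",290,129.5,.207),("salthead",289.5,132.5,.177),("pepknob",131.5,219.8,.207),("pephead",134.5,218.5,.177),("B",370.5,186.5,.096),("C",157.8,256.3,.106),("A",315.7,175,.106),("D",335.5,213.5,.097),("tin",297,108,.09)]:
    print(n,atz("top",u,v,z))
E
```

```text
c1 [0.6604 0.0079 0.034 ]
c2 [0.5624 0.1753 0.034 ]
c3 [0.3965 0.0778 0.034 ]
c4 [ 0.4958 -0.0874  0.034 ]
mid [0.5303 0.0433 0.032 ]
saltknob [ 0.6801 -0.0971  0.207 ]
salthead [ 0.6795 -0.0983  0.177 ]
pepknob [0.4498 0.2947 0.207 ]
pephead [0.4525 0.2982 0.177 ]
B [ 0.5486 -0.3311  0.096 ]
C [0.3483 0.2553 0.106 ]
A [ 0.5779 -0.1768  0.106 ]
D [ 0.4726 -0.233   0.097 ]
tin [ 0.7714 -0.1265  0.09  ]
```

View pics/sc.png

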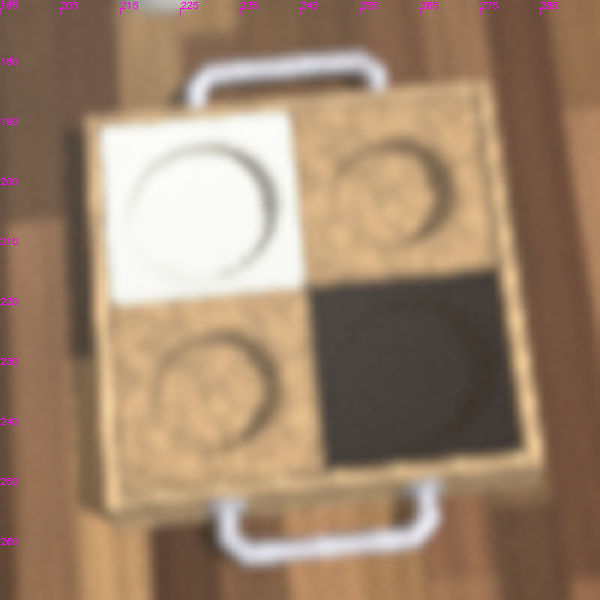

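View pics/sr.png

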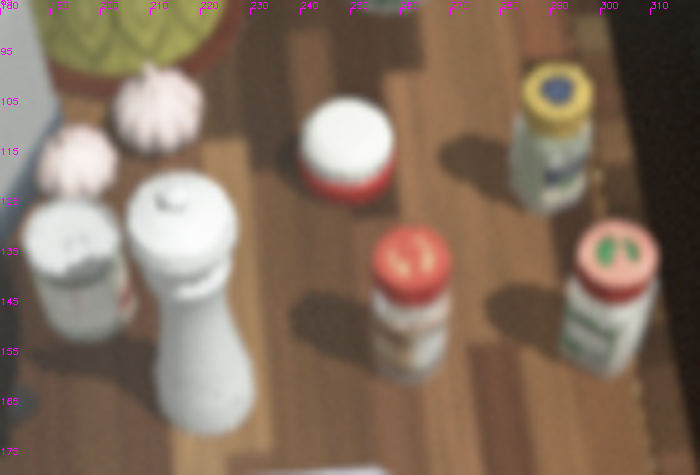

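View pics/sl.png

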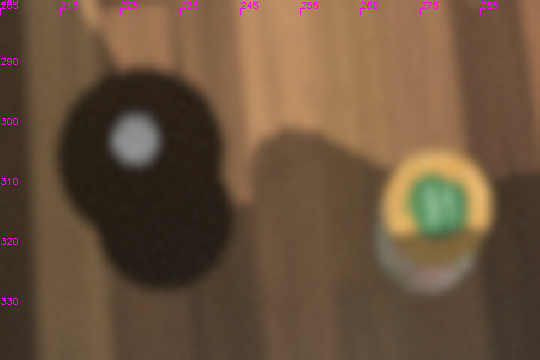

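```bash
python3 - <<'E'
from h import *
np.set_printoptions(precision=4,suppress=True)
for n,a,b,z in [("mid",(246.3,218),(237.5,192.8),.032),("saltknob",(214.4,124.6),(290,129.5),.207),("pepknob",(227.7,303.2),(131.5,219.8),.207),("B",(291.4,103),(370.5,186.5),.096),("C",(277.8,313.3),(157.8,256.3),.106),("A",(262.2,136),(315.7,175),.106),("D",(303.2,135.2),(335.5,213.5),.097)]:
    a=np.array(a)-.42;b=np.array(b)-.42
    print(n,"side",atz("side",*a,z)[:2],"top",atz("top",*b,z)[:2],"tri",*tri(a,b), "r",np.hypot(*atz("top",*b,z)[:2]))
for n,p in [("ww",(226.5,205))]: pass
# side caddy corners
for c in [(90,115),(487,82),(540,460),(113,510)]: print(atz("side",195+c[0]/6-.42,170+c[1]/6-.42,.034))
for c in [(360,30),(24,218),(210,555),(549,362)]: print(atz("top",190+c[0]/6-.42,145+c[1]/6-.42,.034))
E
```

```text
mid side [0.5287 0.0432] top [0.5316 0.0445] tri [0.53   0.044  0.0328] 0.0031512831438461645 r 0.5334403884670568
saltknob side [ 0.6797 -0.0965] top [ 0.6812 -0.096 ] tri [ 0.6804 -0.0962  0.2071] 0.0015068739947589577 r 0.6879099719865197
pepknob side [0.4498 0.2938] top [0.4508 0.2958] tri [0.4501 0.2944 0.2099] 0.0015816216998039484 r 0.5391752512055985
B side [ 0.5501 -0.336 ] top [ 0.5498 -0.3299] tri [ 0.5482 -0.3267  0.107 ] 0.0014831273658745803 r 0.6411969885524864
C side [0.3488 0.255 ] top [0.3494 0.2565] tri [0.3493 0.2556 0.1088] 0.0009948200761239975 r 0.43345485486670976
A side [ 0.5798 -0.1807] top [ 0.579  -0.1756] tri [ 0.5775 -0.1742  0.1157] 0.0008205629381667395 r 0.6050738278269558
D side [ 0.4741 -0.2383] top [ 0.4738 -0.2318] tri [ 0.473  -0.2295  0.109 ] 0.00152680068141974 r 0.5274333261863694
[0.6624 0.0051 0.034 ]
[ 0.4941 -0.0903  0.034 ]
[0.398 0.077 0.034]
[0.5625 0.176  0.034 ]
[0.6601 0.0091 0.034 ]
[0.5642 0.1751 0.034 ]
[0.3992 0.0791 0.034 ]
[ 0.496  -0.0862  0.034 ]
```

```bash
cat > plan.py <<'E'
from h import *
np.set_printoptions(precision=4,suppress=True)
def plan(*pts):
    """pts: (x,y,z,jawyaw_deg or None). prints shift in current tool axes, turn about tool x"""
    s=telemetry.sense(); T=R.from_quat(s['tool_rot']).as_matrix(); p=s['tcp_pos']
    z=T[:,2]; yaw=np.degrees(np.arctan2(z[1],z[0]))
    print("t %.2f"%s['t'],"p",p,"yaw %.1f"%yaw,"x",T[:,0],"gap %.1f mm"%(s['finger_gap']*85.4),"F",s['force'],"q6 %.2f q1 %.2f"%(s['q'][5],s['q'][0]))
    for x in pts:
        d=T.T@(np.array(x[:3])-p)
        o=""
        if len(x)>3 and x[3] is not None:
            a=(x[3]-yaw+90)%180-90   # world yaw change ; tool x down => turn=-a
            o="turn %.3f (or %.3f)"%(-np.radians(a),-np.radians(a-180*np.sign(a)))
        print(x,"->",d,o,"dist %.3f"%np.linalg.norm(d))
E
python3 - <<'E'
from plan import *
plan((.205,.59,.31),(.45,.25,.31),(.680,-.0963,.31,-60),(.680,-.0963,.152,-60))
for u,v,z in [(268,100,.2),(255,85,.2),(250,110,.2),(300,55,.19),(258,60,.2)]: print(atz("top",u,v,z))
E
```

```text
t 0.10 p [0.2044 0.5899 0.2304] yaw 70.9 x [-0.001  -0.0017 -1.    ] gap 85.1 mm F [-0.2857 -0.0833 -0.4676] q6 -0.18 q1 1.06
(0.205, 0.59, 0.31) -> [-0.0796 -0.0005  0.0001]  dist 0.080
(0.45, 0.25, 0.31) -> [-0.0792 -0.3434 -0.2409]  dist 0.427
(0.68, -0.0963, 0.31, -60) -> [-0.0789 -0.6741 -0.4927] turn -0.857 (or 2.284) dist 0.839
(0.68, -0.0963, 0.152, -60) -> [ 0.0791 -0.6742 -0.4924] turn -0.857 (or 2.284) dist 0.839
[ 0.7577 -0.0416  0.2   ]
[ 0.7969 -0.0081  0.2   ]
[0.7313 0.0037 0.2   ]
[ 0.8826 -0.1241  0.19  ]
[ 0.8637 -0.015   0.2   ]
```

>>> step_arm([
  [-0.04,0,0,0],
  [-0.08,0,0,0],
  [-0.08,-0.033,-0.024,0],
  [-0.08,-0.066,-0.048,0],
  [-0.08,-0.099,-0.072,0],
  [-0.08,-0.132,-0.096,0],
  [-0.08,-0.165,-0.12,0],
  [-0.08,-0.198,-0.144,0],
], jaw=0.0854, grip_force=40)

```text
t: 0.77
tcp_pos: [0.3447, 0.3873, 0.3103]
tool_rot: [-0.41, 0.577, 0.41, 0.575]
force: [1.3, -0.5, 0.2]
finger_gap: 1.0
```

>>> step_arm([
  [0,-0.033,-0.024,0],
  [0,-0.066,-0.048,0],
  [0,-0.099,-0.072,0],
  [0,-0.132,-0.096,0],
  [0,-0.165,-0.12,0],
  [0,-0.198,-0.144,0],
  [0,-0.231,-0.168,0],
  [0,-0.264,-0.192,0],
])

```text
t: 1.43
tcp_pos: [0.5319, 0.1176, 0.3103]
tool_rot: [-0.41, 0.577, 0.41, 0.575]
force: [0.3, 0.1, -0.5]
finger_gap: 1.003
```

```bash
python3 - <<'E'
from plan import *
plan((.680,-.0963,.31,70),(.680,-.0963,.152,70))
E
```

```text
t 1.43 p [0.5319 0.1176 0.3103] yaw 70.9 x [-0.0023 -0.002  -1.    ] gap 85.7 mm F [ 0.3088  0.0903 -0.5077] q6 -1.22 q1 0.01
(0.68, -0.0963, 0.31, 70) -> [ 0.0004 -0.21   -0.1536] turn 0.016 (or -3.126) dist 0.260
(0.68, -0.0963, 0.152, 70) -> [ 0.1584 -0.2103 -0.1532] turn 0.016 (or -3.126) dist 0.305
```

>>> step_arm([
  [0,-0.033,-0.024,0],
  [0,-0.066,-0.048,0],
  [0,-0.099,-0.072,0],
  [0,-0.132,-0.096,0],
  [0,-0.165,-0.12,0],
  [0,-0.195,-0.142,0],
  [0,-0.21,-0.1536,0],
  [0,-0.21,-0.1536,0],
])

```text
t: 2.1
tcp_pos: [0.6818, -0.1011, 0.3087]
tool_rot: [-0.409, 0.578, 0.408, 0.576]
force: [-0.5, -1.2, -1.6]
finger_gap: 0.998
```

```bash
python3 - <<'E'
from plan import *
plan((.680,-.0963,.152))
for n in ("side","top"):
    im=optics.snapshot(n)[:,:,::-1]; cv2.imwrite(f"pics/{n}1.png",im)
crop(cv2.imread("pics/side1.png"),150,60,160,120,5,"pics/s1.png")
crop(cv2.imread("pics/top1.png"),220,60,160,120,5,"pics/t1.png")
E
```

```text
t 2.10 p [ 0.6818 -0.1011  0.3087] yaw 70.6 x [-0.0023 -0.0036 -1.    ] gap 85.3 mm F [-0.4889 -1.2408 -1.5616] q6 -1.54 q1 -0.31
(0.68, -0.0963, 0.152) -> [0.1567 0.0031 0.0046]  dist 0.157
```

View pics/s1.png

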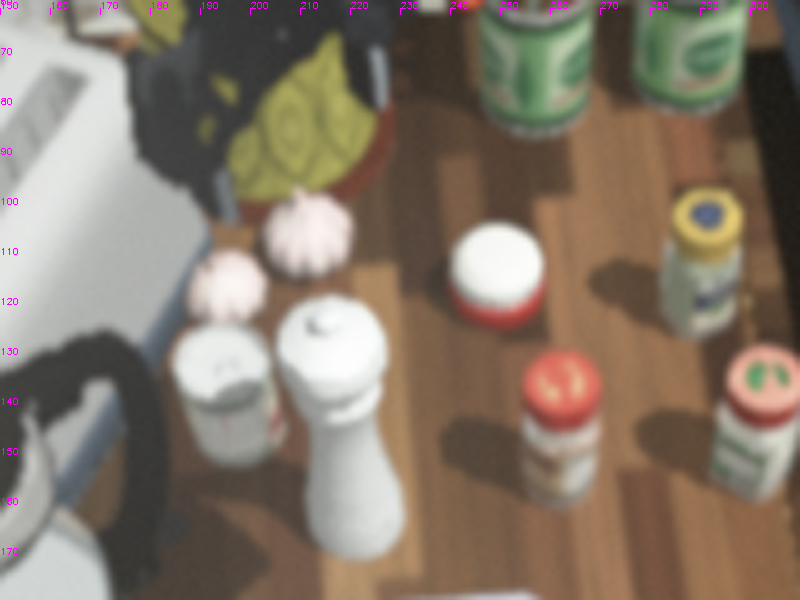

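View pics/t1.png

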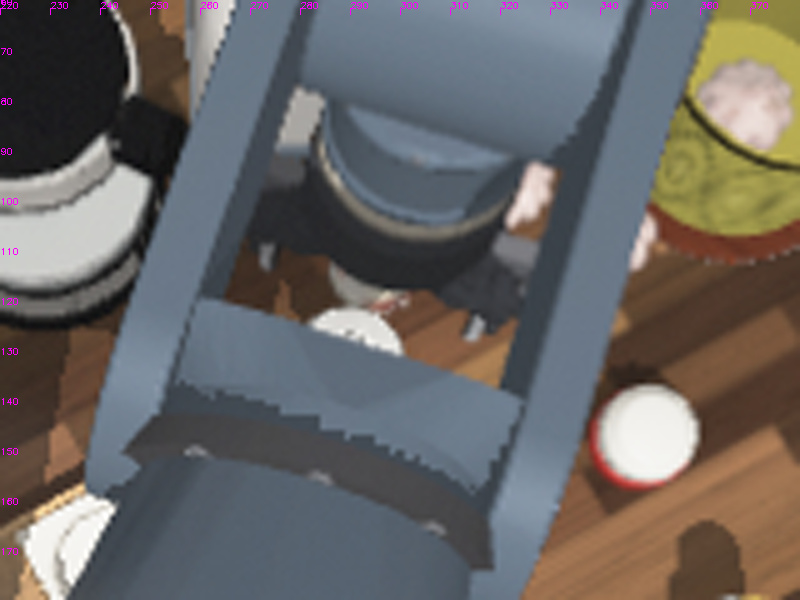

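```bash
python3 - <<'E'
from plan import *
print(proj("top",(.6818,-.1011,.3217)),proj("side",(.6818,-.1011,.3217)))
for k in (-1,1):
  print(proj("top",np.array([.6818,-.1011,.3217])+k*.0427*np.array([.332,.943,0])),proj("side",np.array([.6818,-.1011,.3217])+k*.0427*np.array([.332,.943,0])))
E
```

```text
[296.2698 116.1402] [208.9022  91.8973]
[314.8796 122.7379] [222.1682  81.708 ]
[277.7306 109.6006] [195.1982 102.4184]
```

>>> step_arm([
  [0.01,0.003,0.0046,0],
  [0.045,0.003,0.0046,0],
  [0.08,0.003,0.0046,0],
  [0.1,0.003,0.0046,0],
  [0.1,0.003,0.0046,0],
])

```text
t: 2.62
tcp_pos: [0.6727, -0.0879, 0.2028]
tool_rot: [-0.406, 0.58, 0.415, 0.572]
force: [-0.7, 0.2, -0.1]
finger_gap: 0.997
```

```bash
python3 - <<'E'
from plan import *
plan((.680,-.0963,.152))
im=optics.snapshot("side")[:,:,::-1]; cv2.imwrite(f"pics/side2.png",im)
crop(cv2.imread("pics/side2.png"),160,50,120,130,4,"pics/s2.png")
E
```

```text
t 2.62 p [ 0.6727 -0.0879  0.2028] yaw 70.9 x [-0.0177  0.0037 -0.9998] gap 85.2 mm F [-0.6522  0.1925 -0.1039] q6 -1.53 q1 -0.29
(0.68, -0.0963, 0.152) -> [ 0.0506 -0.0106 -0.0054]  dist 0.052
```

View pics/s2.png

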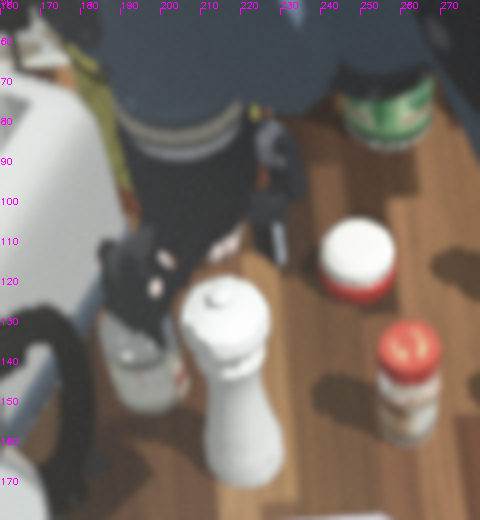

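>>> step_arm([
  [0.0,-0.0106,-0.0054,0],
  [0.0,-0.0106,-0.0054,0],
  [0.0,-0.0106,-0.0054,0],
  [0.0,-0.0106,-0.0054,0],
])

```text
t: 3.0
tcp_pos: [0.6841, -0.0976, 0.2076]
tool_rot: [-0.408, 0.578, 0.412, 0.574]
force: [-0.1, -0.4, -0.1]
finger_gap: 1.0
```

```bash
python3 - <<'E'
from plan import *
print(proj("side",(.6727,-.0879,.2128)))
plan((.680,-.0963,.152))
im=optics.snapshot("side")[:,:,::-1]; cv2.imwrite(f"pics/side3.png",im)
crop(cv2.imread("pics/side3.png"),170,80,80,80,7,"pics/s3.png")
plan((.680,-.0963,.152))
E
```

```text
[214.6601 126.1779]
t 3.00 p [ 0.6841 -0.0976  0.2076] yaw 70.9 x [-0.0092  0.0011 -1.    ] gap 85.4 mm F [-0.1267 -0.3539 -0.0828] q6 -1.54 q1 -0.30
(0.68, -0.0963, 0.152) -> [ 0.0557  0.0038 -0.    ]  dist 0.056
t 3.05 p [ 0.6838 -0.0975  0.2073] yaw 70.9 x [-0.0099  0.0013 -1.    ] gap 85.5 mm F [-0.0836 -0.1217 -0.1687] q6 -1.54 q1 -0.30
(0.68, -0.0963, 0.152) -> [0.0554 0.0034 0.    ]  dist 0.055
```

View pics/s3.png

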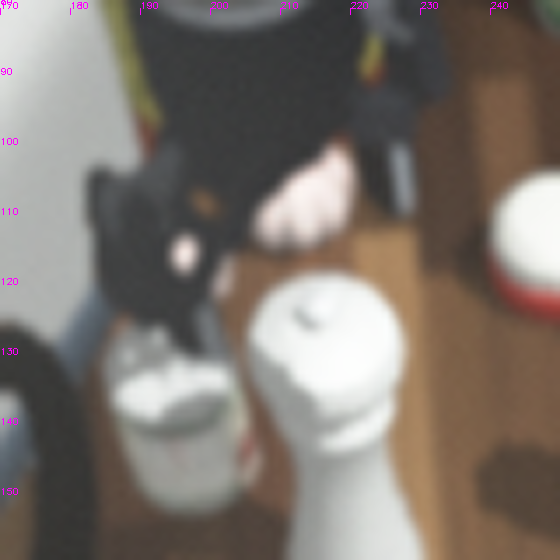

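>>> step_arm([
  [0.01,0.0034,0,0],
  [0.025,0.0034,0,0],
  [0.04,0.0034,0,0],
  [0.055,0.0034,0,0],
  [0.055,0.0034,0,0],
  [0.055,0.0034,0,0],
])

```text
t: 3.55
tcp_pos: [0.6791, -0.096, 0.1513]
tool_rot: [-0.407, 0.579, 0.413, 0.573]
force: [-0.0, 0.0, 0.4]
finger_gap: 0.997
```

```bash
python3 - <<'E'
from plan import *
plan((.680,-.0963,.152))
im=optics.snapshot("side")[:,:,::-1]; cv2.imwrite(f"pics/side4.png",im)
crop(cv2.imread("pics/side4.png"),170,80,80,80,7,"pics/s4.png")
E
```

```text
t 3.55 p [ 0.6791 -0.096   0.1513] yaw 70.9 x [-0.0123  0.0021 -0.9999] gap 85.2 mm F [-0.0292  0.0341  0.4   ] q6 -1.54 q1 -0.30
(0.68, -0.0963, 0.152) -> [-0.0007 -0.001   0.0001]  dist 0.001
```

View pics/s4.png

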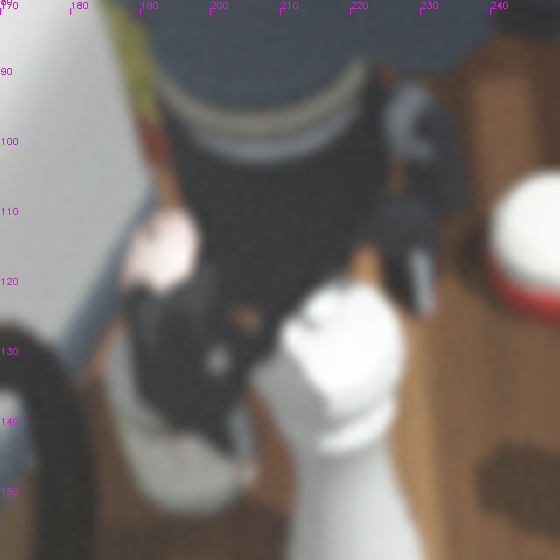

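>>> step_arm([
  [0,0,0,0],
  [0,0,0,0],
  [0,0,0,0],
  [0,0,0,0],
  [0,0,0,0],
  [0,0,0,0],
  [0,0,0,0],
  [0,0,0,0],
], jaw=0.0, grip_force=45)

```text
t: 4.27
tcp_pos: [0.6812, -0.0966, 0.1543]
tool_rot: [-0.409, 0.578, 0.412, 0.574]
force: [0.2, -0.7, 5.2]
finger_gap: 0.639
```

>>> step_arm([
  [-0.005,0,0,0],
  [-0.02,0,0,0],
  [-0.035,0,0,0],
  [-0.05,0,0,0],
  [-0.065,0,0,0],
  [-0.075,0,0,0],
  [-0.08,0,0,0],
  [-0.08,0,0,0],
])

```text
t: 4.93
tcp_pos: [0.682, -0.0967, 0.2352]
tool_rot: [-0.409, 0.577, 0.411, 0.575]
force: [0.8, 0.2, -3.5]
finger_gap: 0.646
```

```bash
python3 - <<'E'
from plan import *
plan((.5918,.0265,.23))
im=optics.snapshot("side")[:,:,::-1]; cv2.imwrite(f"pics/side5.png",im)
crop(cv2.imread("pics/side5.png"),160,80,130,130,5,"pics/s5.png")
E
```

```text
t 4.93 p [ 0.682  -0.0967  0.2352] yaw 70.9 x [-0.005  -0.0001 -1.    ] gap 55.2 mm F [ 0.7548  0.2356 -3.4728] q6 -1.54 q1 -0.30
(0.5918, 0.0265, 0.23) -> [0.0057 0.1255 0.087 ]  dist 0.153
```

View pics/s5.png

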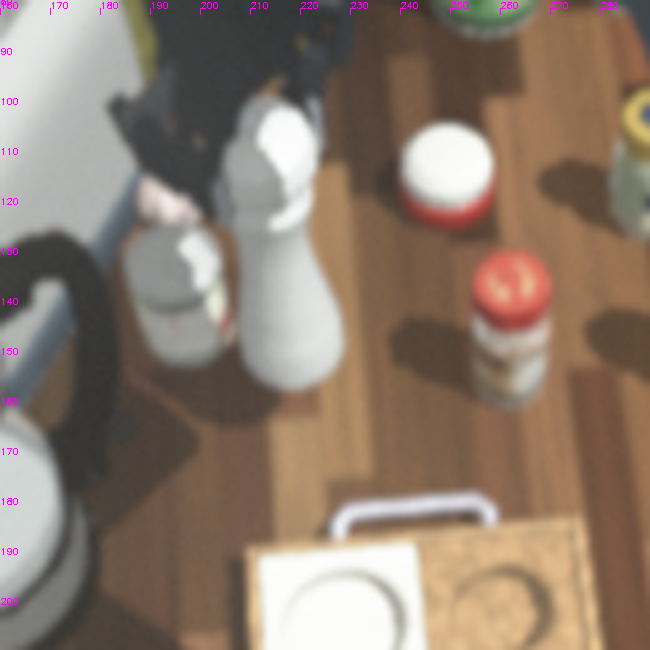

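```bash
python3 - <<'E'
from plan import *
print("W",atz("side",228.8,205.2,.032),atz("top",243.1,172.6,.032))
print("B top",atz("top",190+248/6-.42,145+415/6-.42,.032))
print("k1",atz("side",195+218/6-.42,170+390/6-.42,.032),atz("top",190+162/6-.42,145+257/6-.42,.032))
print("k2",atz("side",195+395/6-.42,170+193/6-.42,.032),atz("top",190+410/6-.42,145+325/6-.42,.032))
E
```

```text
W [0.589  0.0286 0.032 ] [0.5909 0.0275 0.032 ]
B top [0.468  0.0618 0.032 ]
k1 [0.5449 0.1057 0.032 ] [0.5457 0.106  0.032 ]
k2 [ 0.5113 -0.0181  0.032 ] [ 0.5134 -0.0176  0.032 ]
```

>>> step_arm([
  [0,0.015,0.01,0],
  [0,0.04,0.028,0],
  [0,0.065,0.045,0],
  [0,0.09,0.062,0],
  [0,0.11,0.076,0],
  [0,0.122,0.085,0],
  [0,0.125,0.087,0],
  [0,0.125,0.087,0],
])

```text
t: 5.65
tcp_pos: [0.5915, 0.027, 0.2344]
tool_rot: [-0.409, 0.578, 0.412, 0.574]
force: [-0.0, 0.2, -3.6]
finger_gap: 0.637
```

```bash
python3 - <<'E'
from plan import *
plan((.5917,.026,.17))
im=optics.snapshot("side")[:,:,::-1]; cv2.imwrite(f"pics/side6.png",im)
crop(cv2.imread("pics/side6.png"),180,110,130,160,4,"pics/s6.png")
E
```

```text
t 5.65 p [0.5915 0.027  0.2344] yaw 71.0 x [-0.0072  0.     -1.    ] gap 54.4 mm F [-0.0146  0.242  -3.5862] q6 -1.38 q1 -0.14
(0.5917, 0.026, 0.17) -> [ 0.0644 -0.0009 -0.0008]  dist 0.064
```

View pics/s6.png

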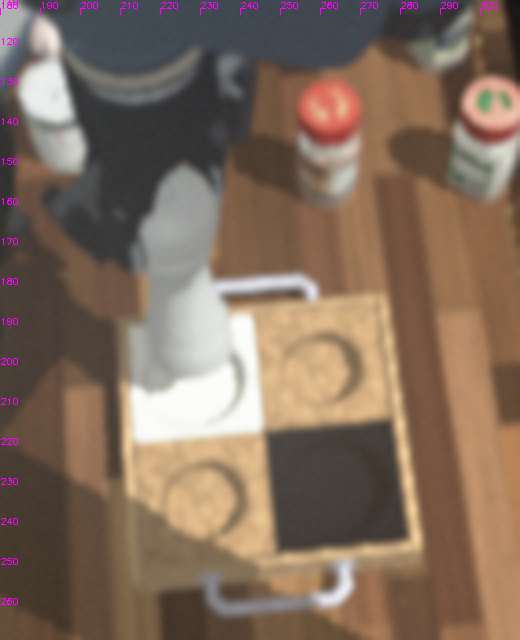

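>>> step_arm([
  [0.01,0,0,0],
  [0.025,0,0,0],
  [0.04,0,0,0],
  [0.052,0,0,0],
  [0.058,0,0,0],
  [0.058,0,0,0],
])

```text
t: 6.2
tcp_pos: [0.5919, 0.0249, 0.1743]
tool_rot: [-0.408, 0.579, 0.412, 0.573]
force: [-0.6, 0.2, -2.4]
finger_gap: 0.644
```

>>> step_arm([
  [0.003,0,0,0],
  [0.006,0,0,0],
  [0.008,0,0,0],
  [0.009,0,0,0],
])

```text
t: 6.53
tcp_pos: [0.5929, 0.0244, 0.1664]
tool_rot: [-0.409, 0.578, 0.411, 0.574]
force: [0.0, -1.3, 5.0]
finger_gap: 0.64
```

```bash
python3 - <<'E'
from plan import *
plan((.591,.027,.166))
im=optics.snapshot("side")[:,:,::-1]; cv2.imwrite(f"pics/side7.png",im)
crop(cv2.imread("pics/side7.png"),180,110,130,150,4,"pics/s7.png")
E
```

```text
t 6.53 p [0.5929 0.0244 0.1664] yaw 70.9 x [-0.0064 -0.0014 -1.    ] gap 54.7 mm F [ 0.048  -1.2777  4.9652] q6 -1.38 q1 -0.15
(0.591, 0.027, 0.166) -> [0.0004 0.0027 0.0019]  dist 0.003
```

View pics/s7.png

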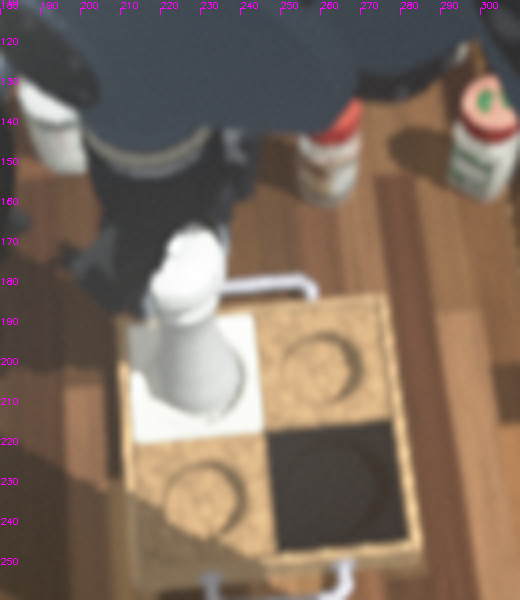

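>>> step_arm([
  [0,0,0,0],
  [0,0,0,0],
  [0,0,0,0],
  [0,0,0,0],
  [0,0,0,0],
  [0,0,0,0],
], jaw=0.0854)

```text
t: 7.08
tcp_pos: [0.5929, 0.0245, 0.1665]
tool_rot: [-0.409, 0.578, 0.411, 0.574]
force: [-1.1, 0.4, 0.3]
finger_gap: 0.998
```

>>> step_arm([
  [-0.01,0,0,0],
  [-0.04,0,0,0],
  [-0.08,0,0,0],
  [-0.11,0,0,0],
  [-0.13,0,0,0],
  [-0.14,0,0,0],
  [-0.14,0,0,0],
])

```text
t: 7.67
tcp_pos: [0.5951, 0.0245, 0.3098]
tool_rot: [-0.411, 0.577, 0.409, 0.576]
force: [-0.3, 0.6, 0.6]
finger_gap: 1.001
```

```bash
python3 - <<'E'
from plan import *
plan((.4502,.294,.30,71),(.4502,.294,.152,71))
im=optics.snapshot("side")[:,:,::-1]; cv2.imwrite(f"pics/side8.png",im)
crop(cv2.imread("pics/side8.png"),180,110,130,150,4,"pics/s8.png")
E
```

```text
t 7.67 p [0.5951 0.0245 0.3098] yaw 70.9 x [ 0.0001 -0.0023 -1.    ] gap 85.5 mm F [-0.3117  0.6129  0.6361] q6 -1.38 q1 -0.15
(0.4502, 0.294, 0.3, 71) -> [0.0092 0.2252 0.2071] turn -0.002 (or 3.140) dist 0.306
(0.4502, 0.294, 0.152, 71) -> [0.1572 0.2253 0.2075] turn -0.002 (or 3.140) dist 0.344
```

View pics/s8.png

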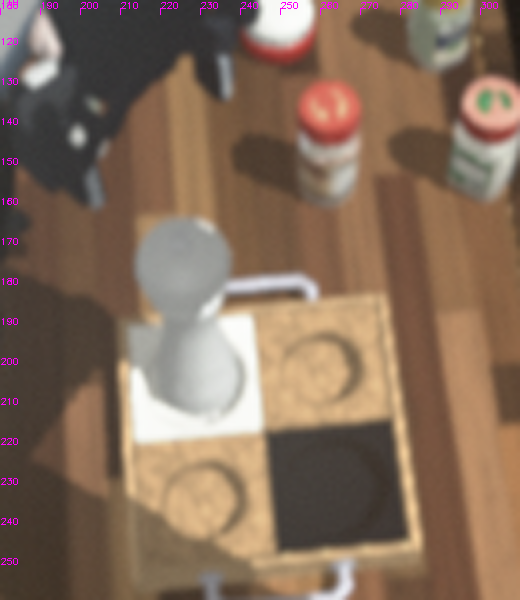

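Salt mill stands in the white well (head around (226,174)). Next is the pepper mill.

>>> step_arm([
  [0,0.02,0.018,0],
  [0,0.05,0.046,0],
  [0,0.08,0.074,0],
  [0,0.11,0.101,0],
  [0,0.14,0.129,0],
  [0,0.17,0.156,0],
  [0,0.195,0.18,0],
  [0,0.215,0.198,0],
])

```text
t: 8.38
tcp_pos: [0.4526, 0.2839, 0.3052]
tool_rot: [-0.409, 0.579, 0.412, 0.573]
force: [1.1, -0.3, 0.4]
finger_gap: 1.004
```

>>> step_arm([
  [0.02,0.008,0.007,0],
  [0.05,0.01,0.009,0],
  [0.07,0.01,0.009,0],
  [0.08,0.01,0.009,0],
  [0.08,0.01,0.009,0],
  [0.08,0.01,0.009,0],
])

```text
t: 8.88
tcp_pos: [0.445, 0.2951, 0.2243]
tool_rot: [-0.409, 0.58, 0.412, 0.572]
force: [0.4, 0.0, -0.0]
finger_gap: 0.998
```

```bash
python3 - <<'E'
from plan import *
plan((.4502,.294,.20,71),(.4502,.294,.152,71))
im=optics.snapshot("side")[:,:,::-1]; cv2.imwrite(f"pics/side9.png",im)
im=optics.snapshot("top")[:,:,::-1]; cv2.imwrite(f"pics/top9.png",im)
crop(cv2.imread("pics/side9.png"),180,240,130,120,5,"pics/s9.png")
crop(cv2.imread("pics/top9.png"),90,170,110,110,5,"pics/t9.png")
E
```

```text
t 8.88 p [0.445  0.2951 0.2243] yaw 70.9 x [-0.0119 -0.0038 -0.9999] gap 85.3 mm F [ 0.3965  0.0215 -0.0251] q6 -0.86 q1 0.38
(0.4502, 0.294, 0.2, 71) -> [ 0.0242 -0.0055  0.0008] turn -0.001 (or 3.141) dist 0.025
(0.4502, 0.294, 0.152, 71) -> [ 0.0722 -0.006   0.0012] turn -0.001 (or 3.141) dist 0.072
```

View pics/s9.png

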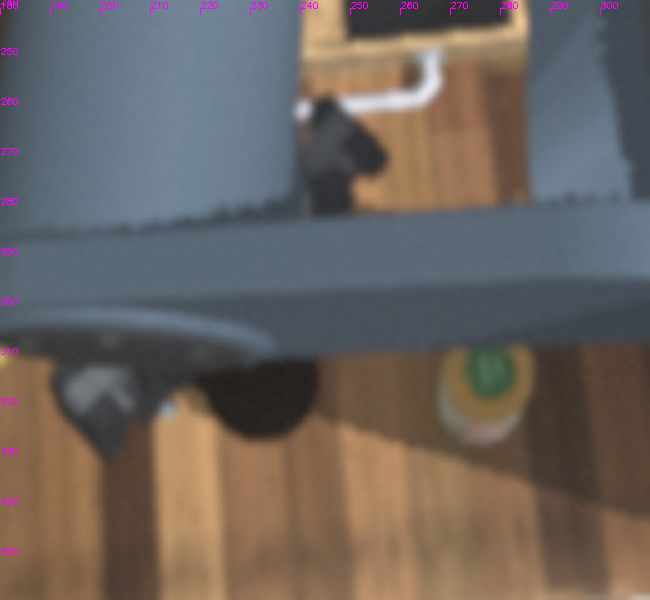

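View pics/t9.png

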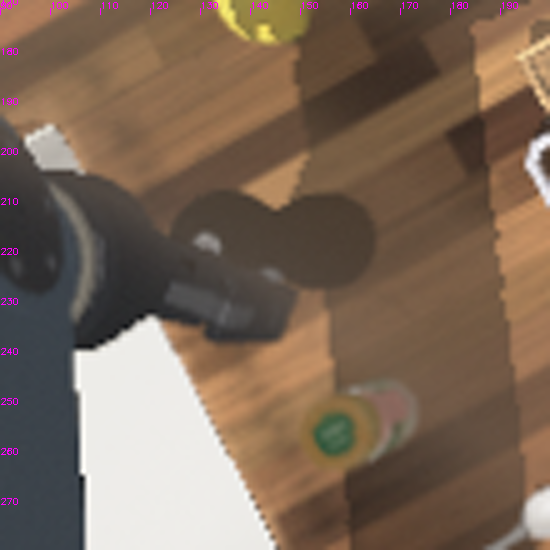

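>>> step_arm([
  [0.0,-0.006,0.001,0],
  [0.01,-0.006,0.001,0],
  [0.03,-0.006,0.001,0],
  [0.05,-0.006,0.001,0],
  [0.065,-0.006,0.001,0],
  [0.072,-0.006,0.001,0],
  [0.072,-0.006,0.001,0],
  [0.072,-0.006,0.001,0],
])

```text
t: 9.65
tcp_pos: [0.4521, 0.2943, 0.1541]
tool_rot: [-0.409, 0.579, 0.411, 0.573]
force: [0.9, 0.7, -0.5]
finger_gap: 1.001
```

```bash
python3 - <<'E'
from plan import *
plan((.4502,.294,.152,71))
im=optics.snapshot("top")[:,:,::-1]; cv2.imwrite(f"pics/top10.png",im)
crop(cv2.imread("pics/top10.png"),90,170,110,110,5,"pics/t10.png")
E
```

```text
t 9.65 p [0.4521 0.2943 0.1541] yaw 70.9 x [-0.0076 -0.002  -1.    ] gap 85.5 mm F [ 0.8572  0.7196 -0.4749] q6 -0.87 q1 0.37
(0.4502, 0.294, 0.152, 71) -> [ 0.0021  0.0017 -0.0009] turn -0.002 (or 3.140) dist 0.003
```

View pics/t10.png

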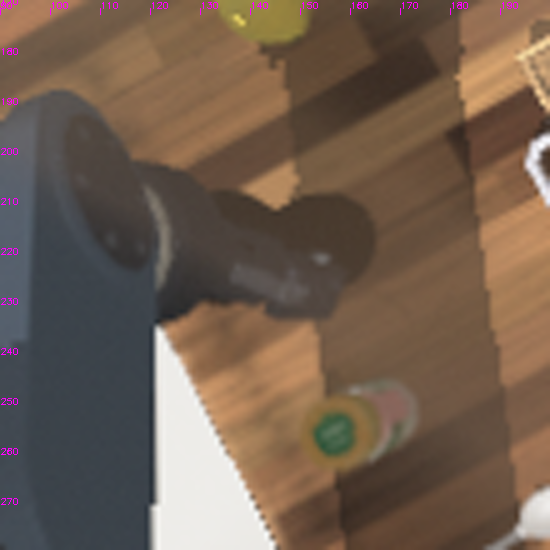

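>>> step_arm([
  [0.002,0.0015,0,0],
  [0.002,0.0015,0,0],
  [0.002,0.0015,0,0],
  [0.002,0.0015,0,0],
  [0.002,0.0015,0,0],
  [0.002,0.0015,0,0],
  [0.002,0.0015,0,0],
  [0.002,0.0015,0,0],
], jaw=0.0)

```text
t: 10.37
tcp_pos: [0.4516, 0.2953, 0.154]
tool_rot: [-0.41, 0.577, 0.411, 0.575]
force: [-1.1, -0.1, 5.8]
finger_gap: 0.654
```

>>> step_arm([
  [-0.005,0,0,0],
  [-0.02,0,0,0],
  [-0.035,0,0,0],
  [-0.05,0,0,0],
  [-0.065,0,0,0],
  [-0.075,0,0,0],
  [-0.08,0,0,0],
  [-0.08,0,0,0],
])

```text
t: 11.03
tcp_pos: [0.4524, 0.2956, 0.2351]
tool_rot: [-0.41, 0.577, 0.411, 0.575]
force: [-0.5, 0.1, -2.5]
finger_gap: 0.65
```

```bash
python3 - <<'E'
from plan import *
plan((.4675,.0605,.235,71))
im=optics.snapshot("side")[:,:,::-1]; cv2.imwrite(f"pics/side11.png",im)
crop(cv2.imread("pics/side11.png"),180,240,130,120,5,"pics/s11.png")
E
```

```text
t 11.03 p [0.4524 0.2956 0.2351] yaw 70.9 x [-0.0022  0.     -1.    ] gap 55.5 mm F [-0.4679  0.1276 -2.4562] q6 -0.87 q1 0.37
(0.4675, 0.0605, 0.235, 71) -> [ 0.0001 -0.0911 -0.2173] turn -0.001 (or 3.140) dist 0.236
```

View pics/s11.png

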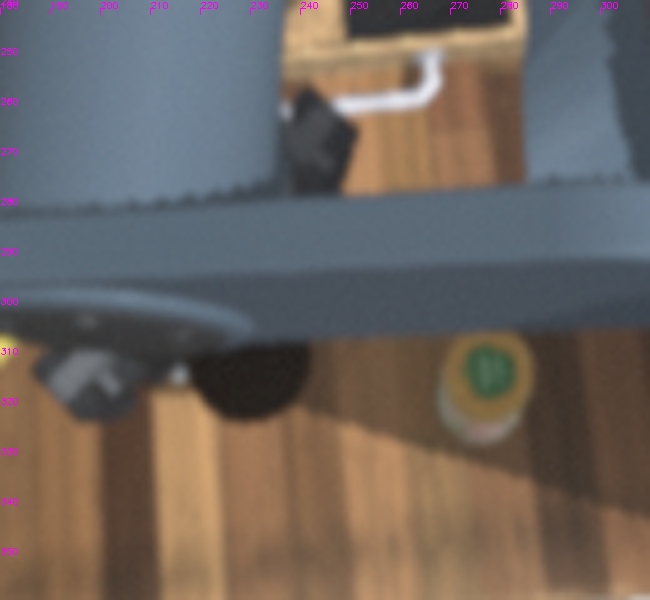

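>>> step_arm([
  [0,-0.008,-0.02,0],
  [0,-0.02,-0.047,0],
  [0,-0.032,-0.077,0],
  [0,-0.045,-0.107,0],
  [0,-0.058,-0.137,0],
  [0,-0.07,-0.167,0],
  [0,-0.081,-0.193,0],
  [0,-0.088,-0.21,0],
])

```text
t: 11.75
tcp_pos: [0.4658, 0.0656, 0.2333]
tool_rot: [-0.409, 0.578, 0.411, 0.574]
force: [0.2, 0.5, -3.1]
finger_gap: 0.652
```

```bash
python3 - <<'E'
from plan import *
plan((.4676,.061,.235,71))
E
```

```text
t 11.75 p [0.4658 0.0656 0.2333] yaw 70.8 x [-0.006  -0.0014 -1.    ] gap 55.7 mm F [ 0.1941  0.4672 -3.1467] q6 -1.33 q1 -0.10
(0.4676, 0.061, 0.235, 71) -> [-0.0018 -0.0032 -0.0038] turn -0.003 (or 3.139) dist 0.005
```

>>> step_arm([
  [0,-0.0032,-0.0038,0],
  [0,-0.0032,-0.0038,0],
  [0,-0.0032,-0.0038,0],
  [0,-0.0032,-0.0038,0],
])

```text
t: 12.08
tcp_pos: [0.4671, 0.062, 0.2328]
tool_rot: [-0.409, 0.578, 0.411, 0.574]
force: [-0.1, 0.2, -2.7]
finger_gap: 0.651
```

```bash
python3 - <<'E'
from plan import *
plan((.4676,.061,.166,71))
im=optics.snapshot("side")[:,:,::-1]; cv2.imwrite(f"pics/side12.png",im)
im=optics.snapshot("top")[:,:,::-1]; cv2.imwrite(f"pics/top12.png",im)
crop(cv2.imread("pics/side12.png"),195,150,110,120,5,"pics/s12.png")
crop(cv2.imread("pics/top12.png"),180,130,120,120,5,"pics/t12.png")
E
```

```text
t 12.08 p [0.4671 0.062  0.2328] yaw 70.9 x [-0.0073 -0.0007 -1.    ] gap 55.6 mm F [-0.0523  0.1607 -2.6559] q6 -1.34 q1 -0.10
(0.4676, 0.061, 0.166, 71) -> [ 0.0668 -0.0012 -0.0006] turn -0.002 (or 3.139) dist 0.067
```

View pics/s12.png

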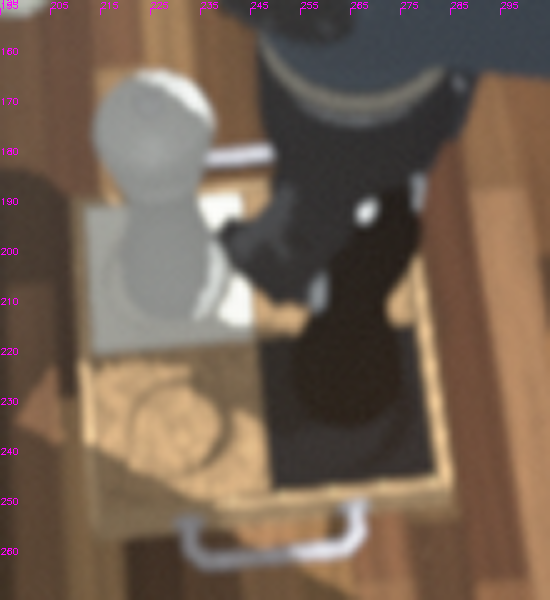

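View pics/t12.png

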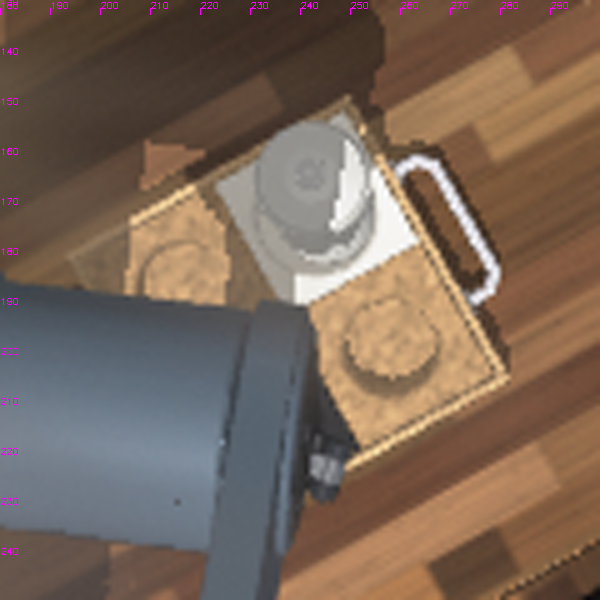

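>>> step_arm([
  [0.01,-0.001,0,0],
  [0.025,-0.001,0,0],
  [0.04,-0.001,0,0],
  [0.052,-0.001,0,0],
  [0.057,-0.001,0,0],
  [0.057,-0.001,0,0],
])

```text
t: 12.68
tcp_pos: [0.4669, 0.0626, 0.175]
tool_rot: [-0.409, 0.578, 0.412, 0.573]
force: [-0.3, 0.1, -2.8]
finger_gap: 0.647
```

>>> step_arm([
  [0.003,0,0,0],
  [0.006,0,0,0],
  [0.008,0,0,0],
  [0.009,0,0,0],
])

```text
t: 13.02
tcp_pos: [0.467, 0.0627, 0.1662]
tool_rot: [-0.409, 0.578, 0.412, 0.573]
force: [0.5, 0.2, -1.5]
finger_gap: 0.654
```

```bash
python3 - <<'E'
from plan import *
plan((.4676,.061,.166,71))
im=optics.snapshot("side")[:,:,::-1]; cv2.imwrite(f"pics/side13.png",im)
crop(cv2.imread("pics/side13.png"),195,150,110,120,5,"pics/s13.png")
E
```

```text
t 13.02 p [0.467  0.0627 0.1662] yaw 71.0 x [-0.0088 -0.0007 -1.    ] gap 55.8 mm F [ 0.531   0.1502 -1.528 ] q6 -1.34 q1 -0.10
(0.4676, 0.061, 0.166, 71) -> [ 0.0002 -0.0011 -0.0014] turn 0.000 (or -3.141) dist 0.002
```

View pics/s13.png

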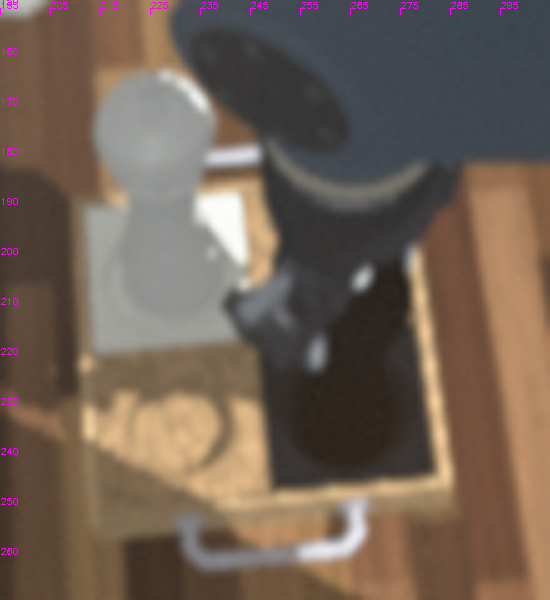

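Height is at the floor; a little more until contact shows, then release.

>>> step_arm([
  [0.002,-0.001,-0.001,0],
  [0.003,-0.001,-0.001,0],
  [0.003,-0.001,-0.001,0],
])

```text
t: 13.32
tcp_pos: [0.4703, 0.0614, 0.1663]
tool_rot: [-0.41, 0.576, 0.411, 0.575]
force: [-1.6, 1.6, 17.0]
finger_gap: 0.649
```

>>> step_arm([
  [-0.002,0,0,0],
  [-0.002,0,0,0],
  [-0.002,0,0,0],
  [-0.002,0,0,0],
  [-0.002,0,0,0],
  [-0.002,0,0,0],
], jaw=0.0854)

```text
t: 13.82
tcp_pos: [0.47, 0.0614, 0.1679]
tool_rot: [-0.41, 0.577, 0.411, 0.575]
force: [-0.1, -0.8, -0.3]
finger_gap: 0.997
```

>>> step_arm([
  [-0.01,0,0,0],
  [-0.04,0,0,0],
  [-0.08,0,0,0],
  [-0.11,0,0,0],
  [-0.13,0,0,0],
  [-0.14,0,0,0],
  [-0.14,0,0,0],
])

```text
t: 14.4
tcp_pos: [0.4719, 0.0613, 0.3104]
tool_rot: [-0.411, 0.575, 0.41, 0.576]
force: [1.1, 1.1, -0.5]
finger_gap: 1.0
```

```bash
python3 - <<'E'
from plan import *
plan((.349,.2557,.30,71))
for n,c in (("side",(195,150,110,120)),("top",(180,130,120,120))):
    im=optics.snapshot(n)[:,:,::-1]; cv2.imwrite(f"pics/{n}14.png",im)
    crop(cv2.imread(f"pics/{n}14.png"),*c,5,f"pics/{n[0]}14.png")
E
```

```text
t 14.40 p [0.4719 0.0613 0.3104] yaw 71.0 x [ 0.0029 -0.0012 -1.    ] gap 85.4 mm F [ 1.0563  1.0919 -0.4522] q6 -1.34 q1 -0.11
(0.349, 0.2557, 0.3, 71) -> [0.0098 0.1796 0.1437] turn -0.000 (or 3.141) dist 0.230
```

View pics/s14.png

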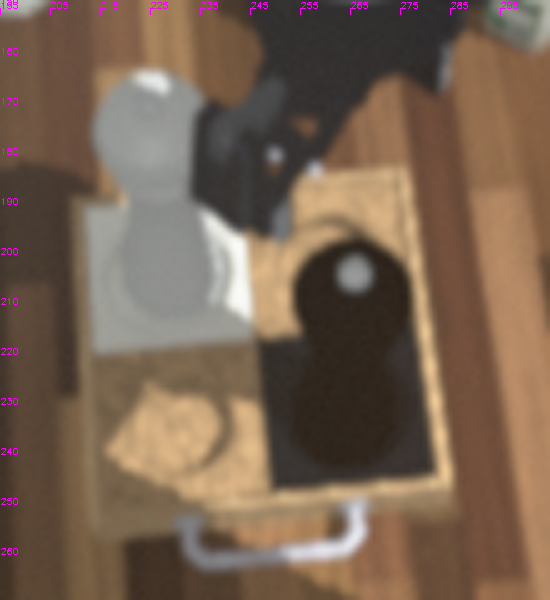

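View pics/t14.png

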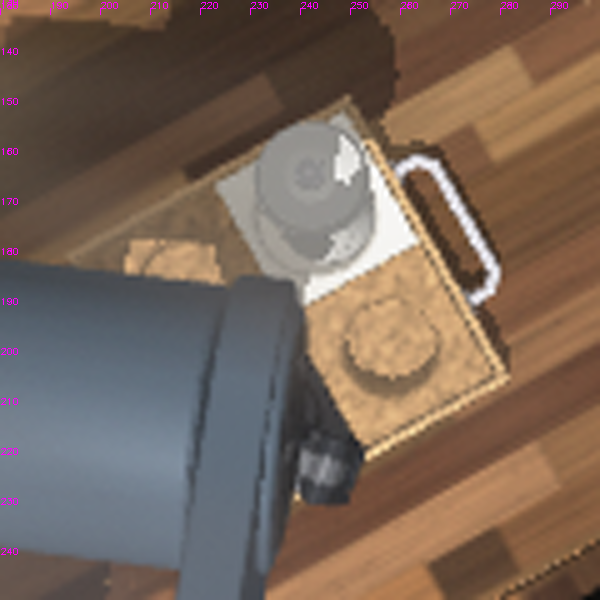

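Pepper stands in the black well (knob side (265.5,204)). Now jar C, approached with the jaw at yaw 30°.

>>> step_arm([
  [0,0.018,0.014,0.08],
  [0,0.048,0.038,0.2],
  [0,0.078,0.062,0.32],
  [0,0.108,0.086,0.44],
  [0.02,0.138,0.11,0.56],
  [0.05,0.16,0.128,0.66],
  [0.08,0.174,0.139,0.7],
  [0.1,0.1796,0.1437,0.715],
])

```text
t: 15.17
tcp_pos: [0.3429, 0.2568, 0.205]
tool_rot: [-0.183, 0.686, 0.183, 0.68]
force: [0.3, -0.0, 0.1]
finger_gap: 1.002
```

>>> step_arm([
  [0,0,0,0],
  [0,0,0,0],
  [0,0,0,0],
])

```text
t: 15.42
tcp_pos: [0.3434, 0.2566, 0.205]
tool_rot: [-0.183, 0.686, 0.183, 0.68]
force: [0.1, -0.8, -0.3]
finger_gap: 1.0
```

```bash
python3 - <<'E'
from plan import *
plan((.349,.2557,.15,30),(.349,.2557,.066,30))
for n,c in (("side",(205,160,110,180)),("top",(110,150,180,130))):
    im=optics.snapshot(n)[:,:,::-1]; cv2.imwrite(f"pics/{n}15.png",im)
    crop(cv2.imread(f"pics/{n}15.png"),*c,4,f"pics/{n[0]}15.png")
E
```

```text
t 15.42 p [0.3434 0.2566 0.205 ] yaw 30.0 x [-0.0084 -0.0021 -1.    ] gap 85.4 mm F [ 0.1132 -0.7597 -0.345 ] q6 -0.15 q1 0.38
(0.349, 0.2557, 0.15, 30) -> [ 0.055  -0.0037  0.0049] turn 0.001 (or -3.141) dist 0.055
(0.349, 0.2557, 0.066, 30) -> [ 0.139  -0.0039  0.0056] turn 0.001 (or -3.141) dist 0.139
```

View pics/s15.png

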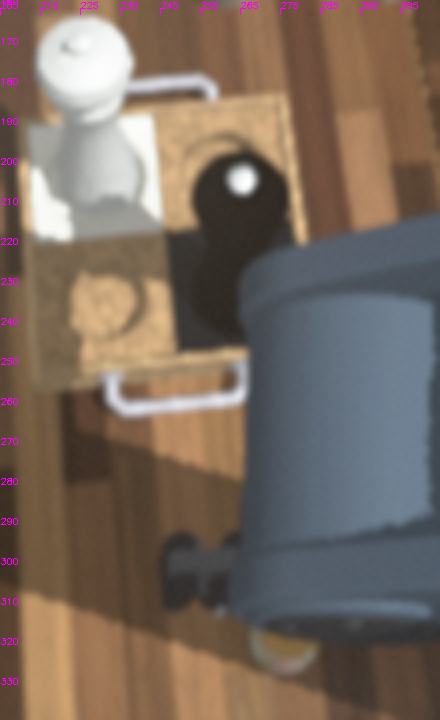

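View pics/t15.png

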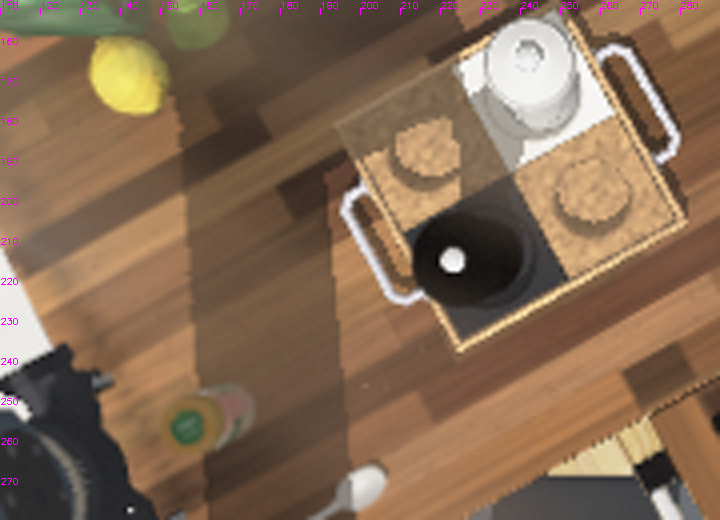

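>>> step_arm([
  [0.01,-0.002,0.003,0],
  [0.04,-0.0039,0.0056,0],
  [0.07,-0.0039,0.0056,0],
  [0.1,-0.0039,0.0056,0],
  [0.125,-0.0039,0.0056,0],
  [0.139,-0.0039,0.0056,0],
  [0.139,-0.0039,0.0056,0],
  [0.139,-0.0039,0.0056,0],
])

```text
t: 16.18
tcp_pos: [0.3522, 0.2557, 0.0675]
tool_rot: [-0.182, 0.685, 0.182, 0.682]
force: [0.1, -1.0, 0.2]
finger_gap: 1.0
```

```bash
python3 - <<'E'
from plan import *
plan((.349,.2557,.066,30))
print("pep",atz("side",265.3,204.6,.219),atz("top",222.6,214.6,.219))
print("salt",atz("side",205+80/4-.4,160+43/4-.4,.219),atz("top",241.8,163.3,.219))
for n,c in (("top",(110,200,100,90)),):
    im=optics.snapshot(n)[:,:,::-1]; cv2.imwrite(f"pics/{n}16.png",im)
    crop(cv2.imread(f"pics/{n}16.png"),*c,6,f"pics/{n[0]}16.png")
E
```

```text
t 16.18 p [0.3522 0.2557 0.0675] yaw 29.9 x [-0.0041 -0.0003 -1.    ] gap 85.4 mm F [ 0.0979 -0.9553  0.2105] q6 -0.15 q1 0.37
(0.349, 0.2557, 0.066, 30) -> [ 0.0016  0.0016 -0.0028] turn -0.002 (or 3.139) dist 0.004
pep [0.465  0.0642 0.219 ] [0.4663 0.0659 0.219 ]
salt [0.5896 0.0216 0.219 ] [0.5921 0.0213 0.219 ]
```

View pics/t16.png

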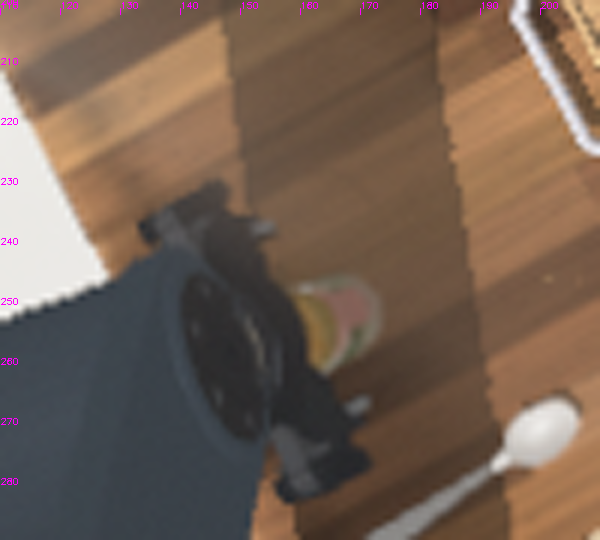

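>>> step_arm([
  [0.001,0.0016,-0.0028,0],
  [0.001,0.0016,-0.0028,0],
  [0.001,0.0016,-0.0028,0],
  [0.001,0.0016,-0.0028,0],
  [0.001,0.0016,-0.0028,0],
  [0.001,0.0016,-0.0028,0],
  [0.001,0.0016,-0.0028,0],
  [0.001,0.0016,-0.0028,0],
], jaw=0.0, grip_force=40)

```text
t: 16.9
tcp_pos: [0.3496, 0.2562, 0.0681]
tool_rot: [-0.182, 0.683, 0.183, 0.683]
force: [-0.1, 0.0, 7.3]
finger_gap: 0.475
```

>>> step_arm([
  [-0.01,0,0,0],
  [-0.03,0,0,0],
  [-0.05,0,0,0],
  [-0.07,0,0,0],
  [-0.09,0,0,0],
  [-0.11,0,0,0],
  [-0.12,0,0,0],
  [-0.12,0,0,0],
])

```text
t: 17.57
tcp_pos: [0.3509, 0.2568, 0.1904]
tool_rot: [-0.182, 0.681, 0.183, 0.685]
force: [-0.1, -0.1, -0.3]
finger_gap: 0.476
```

```bash
python3 - <<'E'
from plan import *
plan((.50,.22,.185,30),(.5455,.1055,.185,30))
for n,c in (("side",(205,240,110,100)),):
    im=optics.snapshot(n)[:,:,::-1]; cv2.imwrite(f"pics/{n}17.png",im)
    crop(cv2.imread(f"pics/{n}17.png"),*c,6,f"pics/{n[0]}17.png")
E
```

```text
t 17.57 p [0.3509 0.2568 0.1904] yaw 29.9 x [ 0.0043  0.0029 -1.    ] gap 40.7 mm F [-0.101  -0.1404 -0.3304] q6 -0.15 q1 0.37
(0.5, 0.22, 0.185, 30) -> [ 0.0059 -0.1062  0.1108] turn -0.001 (or 3.140) dist 0.154
(0.5455, 0.1055, 0.185, 30) -> [ 0.0058 -0.2282  0.0931] turn -0.001 (or 3.140) dist 0.247
```

View pics/s17.png

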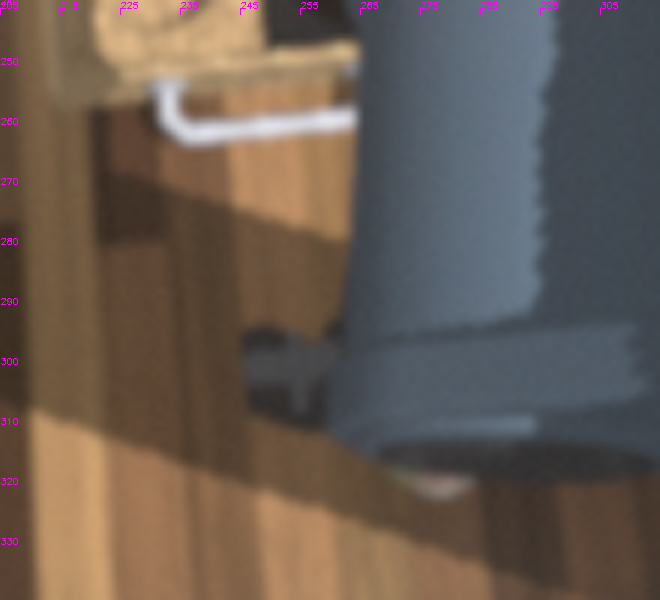

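```bash
python3 - <<'E'
from plan import *
print(tri((292,314),(112,258)))
for z in (.067,.15,.2,.25,.3,.35,.4): print(z,proj("top",(.352,.2557,z)))
# planar fit
s=telemetry.sense();print(s['q'],np.hypot(*s['tcp_pos'][:2]))
cv2.imwrite("pics/full15.png",cv2.imread("pics/side15.png"))
E
```

```text
(array([0.3476, 0.2847, 0.3299]), np.float64(0.04753518543735833))
0.067 [161.7061 253.3082]
0.15 [152.7849 256.928 ]
0.2 [146.5973 259.4369]
0.25 [139.6645 262.2464]
0.3 [131.8447 265.4133]
0.35 [122.9584 269.0093]
0.4 [112.7751 273.1266]
[ 0.3726  0.3414  1.9418  0.0015  0.8558 -0.1506] 0.43403925771720203
```

View pics/side15.png

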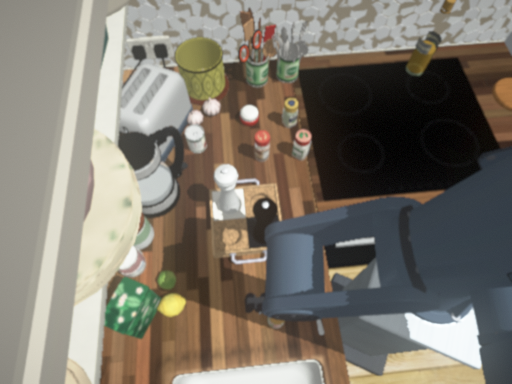

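View pics/top16.png

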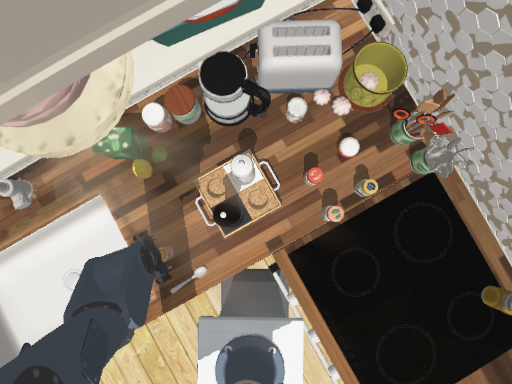

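View pics/top14.png

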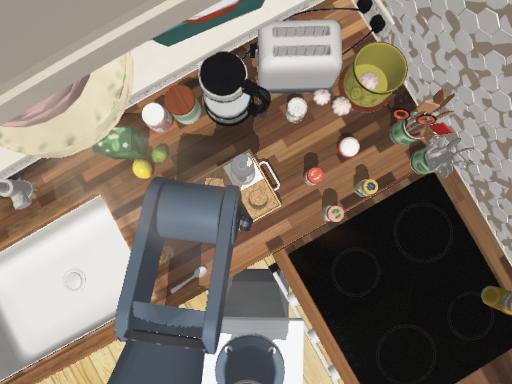

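>>> step_arm([
  [0,-0.015,0.016,0],
  [0,-0.038,0.04,0],
  [0,-0.062,0.065,0],
  [0,-0.086,0.09,0],
  [0,-0.108,0.108,0],
  [0,-0.134,0.107,0],
  [0,-0.162,0.103,0],
  [0,-0.19,0.099,0],
])

```text
t: 18.28
tcp_pos: [0.5305, 0.1401, 0.1874]
tool_rot: [-0.182, 0.683, 0.184, 0.683]
force: [0.0, -0.2, -1.9]
finger_gap: 0.474
```

>>> step_arm([
  [0,-0.02,-0.002,0],
  [0,-0.027,-0.004,0],
  [0,-0.027,-0.004,0],
  [0,-0.027,-0.004,0],
])

```text
t: 18.62
tcp_pos: [0.5394, 0.115, 0.1864]
tool_rot: [-0.181, 0.684, 0.184, 0.682]
force: [-0.5, 0.6, 0.1]
finger_gap: 0.473
```

```bash
python3 - <<'E'
from plan import *
plan((.545,.1057,.19,30),(.545,.1057,.08,30))
for n,c in (("side",(195,150,110,120)),("top",(160,120,130,120))):
    im=optics.snapshot(n)[:,:,::-1]; cv2.imwrite(f"pics/{n}18.png",im)
    crop(cv2.imread(f"pics/{n}18.png"),*c,5,f"pics/{n[0]}18.png")
E
```

```text
t 18.62 p [0.5394 0.115  0.1864] yaw 29.9 x [-0.004   0.0025 -1.    ] gap 40.4 mm F [-0.4566  0.5515  0.0621] q6 -0.52 q1 0.01
(0.545, 0.1057, 0.19, 30) -> [-0.0037 -0.0109  0.0002] turn -0.002 (or 3.140) dist 0.011
(0.545, 0.1057, 0.08, 30) -> [ 0.1063 -0.0113  0.0004] turn -0.002 (or 3.140) dist 0.107
```

View pics/s18.png

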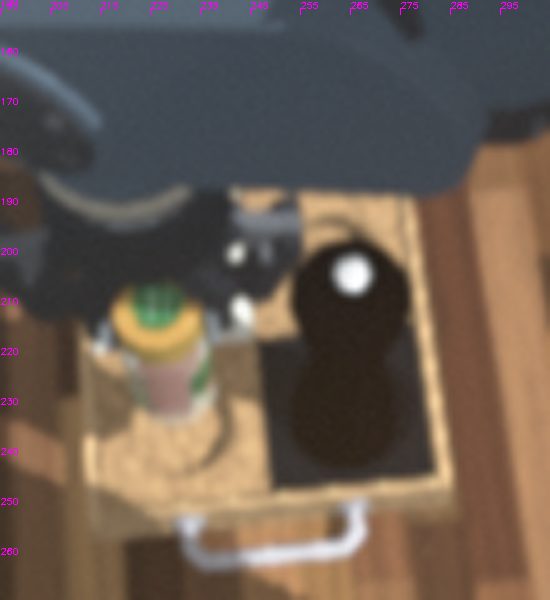

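View pics/t18.png

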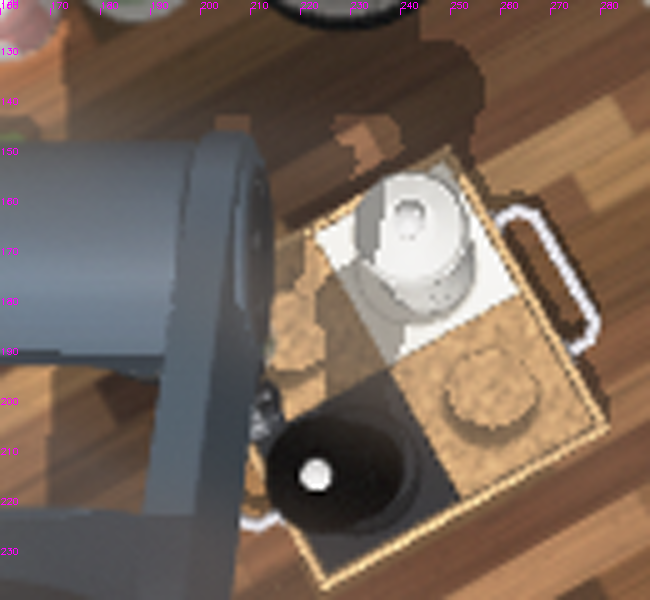

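>>> step_arm([
  [0,-0.0109,0.0002,0],
  [0,-0.0109,0.0002,0],
  [0,-0.0109,0.0002,0],
  [0.02,-0.0109,0.0002,0],
  [0.04,-0.0111,0.0002,0],
  [0.055,-0.0111,0.0002,0],
  [0.06,-0.0111,0.0002,0],
  [0.06,-0.0111,0.0002,0],
])

```text
t: 19.38
tcp_pos: [0.5438, 0.1068, 0.1256]
tool_rot: [-0.182, 0.685, 0.185, 0.681]
force: [-0.2, -0.0, 0.5]
finger_gap: 0.475
```

```bash
python3 - <<'E'
from plan import *
plan((.545,.1057,.08,30))
for n,c in (("side",(195,150,110,120)),):
    im=optics.snapshot(n)[:,:,::-1]; cv2.imwrite(f"pics/{n}19.png",im)
    crop(cv2.imread(f"pics/{n}19.png"),*c,5,f"pics/{n[0]}19.png")
E
```

```text
t 19.38 p [0.5438 0.1068 0.1256] yaw 30.0 x [-0.0061  0.0024 -1.    ] gap 40.6 mm F [-0.161  -0.0167  0.5277] q6 -0.54 q1 -0.01
(0.545, 0.1057, 0.08, 30) -> [ 0.0456 -0.0017  0.0006] turn 0.001 (or -3.141) dist 0.046
```

View pics/s19.png

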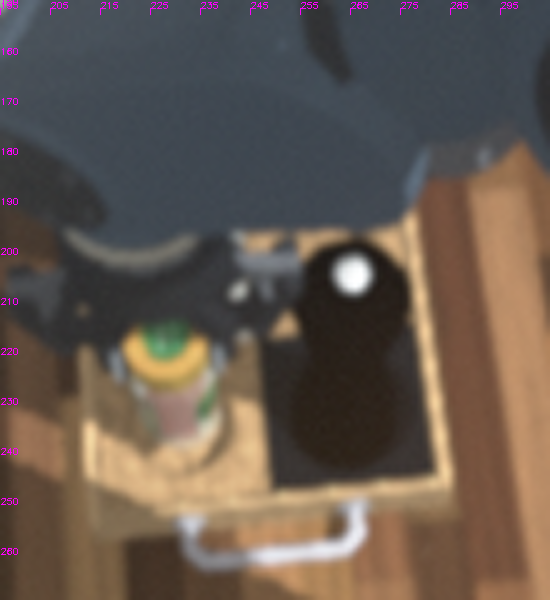

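>>> step_arm([
  [0.01,-0.0015,0.0006,0],
  [0.02,-0.0015,0.0006,0],
  [0.022,-0.0015,0.0006,0],
])

```text
t: 19.68
tcp_pos: [0.5455, 0.1057, 0.1036]
tool_rot: [-0.182, 0.684, 0.184, 0.681]
force: [-0.0, 0.4, -0.7]
finger_gap: 0.472
```

```bash
python3 - <<'E'
from plan import *
plan((.545,.1057,.08,30))
for n,c in (("side",(195,150,110,120)),("top",(160,120,130,120))):
    im=optics.snapshot(n)[:,:,::-1]; cv2.imwrite(f"pics/{n}20.png",im)
    crop(cv2.imread(f"pics/{n}20.png"),*c,5,f"pics/{n[0]}20.png")
E
```

```text
t 19.68 p [0.5455 0.1057 0.1036] yaw 30.0 x [-0.0051  0.0024 -1.    ] gap 40.3 mm F [-0.0102  0.3588 -0.6743] q6 -0.54 q1 -0.01
(0.545, 0.1057, 0.08, 30) -> [ 0.0236  0.0001 -0.0004] turn 0.001 (or -3.141) dist 0.024
```

View pics/s20.png

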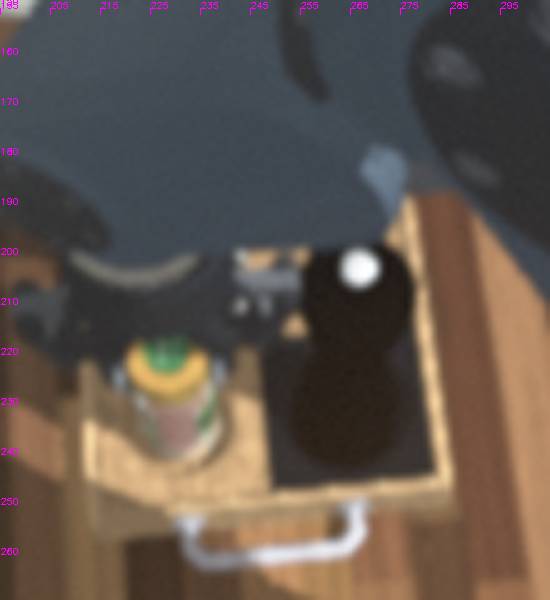

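View pics/t20.png

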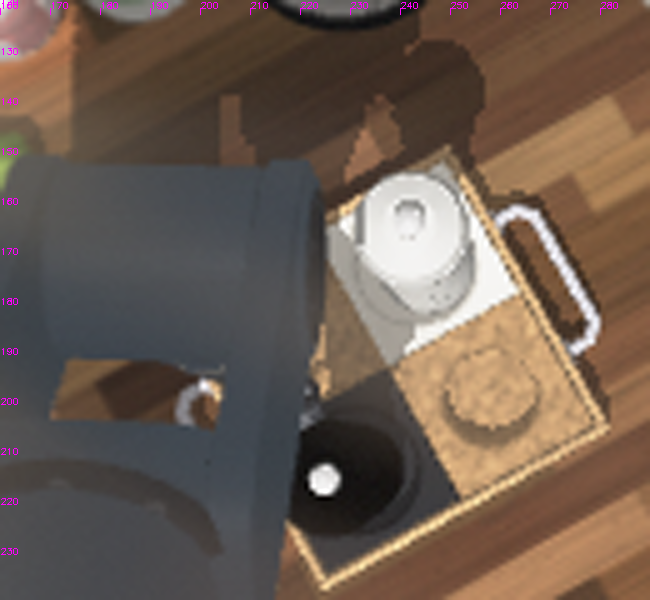

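The pepper mill moved about 3 mm: its knob went from (223,215) to (224.5,216), because a finger knuckle touched its head. I'll raise, turn the jaw to the caddy's diagonal (yaw 75°) and re-descend.

>>> step_arm([
  [-0.01,0.0,0.003,0],
  [-0.03,0,0.003,0],
  [-0.05,0,0.003,0],
  [-0.07,0,0.003,0],
  [-0.085,0,0.003,-0.05],
  [-0.09,0,0.003,-0.15],
  [-0.09,0,0.003,-0.27],
  [-0.09,0,0.003,-0.39],
])

```text
t: 20.45
tcp_pos: [0.549, 0.1071, 0.1952]
tool_rot: [-0.313, 0.634, 0.315, 0.633]
force: [0.2, -0.3, -1.5]
finger_gap: 0.47
```

>>> step_arm([
  [0,0,0,-0.12],
  [0,0,0,-0.24],
  [0,0,0,-0.35],
  [0,0,0,-0.4],
  [0,0,0,-0.4],
  [0,0,0,-0.4],
])

```text
t: 20.95
tcp_pos: [0.5489, 0.1071, 0.1955]
tool_rot: [-0.432, 0.559, 0.434, 0.559]
force: [-0.4, 0.8, 0.1]
finger_gap: 0.471
```

```bash
python3 - <<'E'
from plan import *
plan((.546,.1095,.19,75),(.546,.1095,.08,75))
for n,c in (("side",(195,150,110,120)),("top",(160,120,130,120))):
    im=optics.snapshot(n)[:,:,::-1]; cv2.imwrite(f"pics/{n}21.png",im)
    crop(cv2.imread(f"pics/{n}21.png"),*c,5,f"pics/{n[0]}21.png")
E
```

```text
t 20.95 p [0.5489 0.1071 0.1955] yaw 75.5 x [-0.0026  0.0024 -1.    ] gap 40.3 mm F [-0.3554  0.8162  0.1498] q6 -1.33 q1 -0.01
(0.546, 0.1095, 0.19, 75) -> [0.0055 0.0034 0.0016] turn 0.010 (or -3.132) dist 0.007
(0.546, 0.1095, 0.08, 75) -> [0.1155 0.0031 0.0014] turn 0.010 (or -3.132) dist 0.116
```

View pics/s21.png

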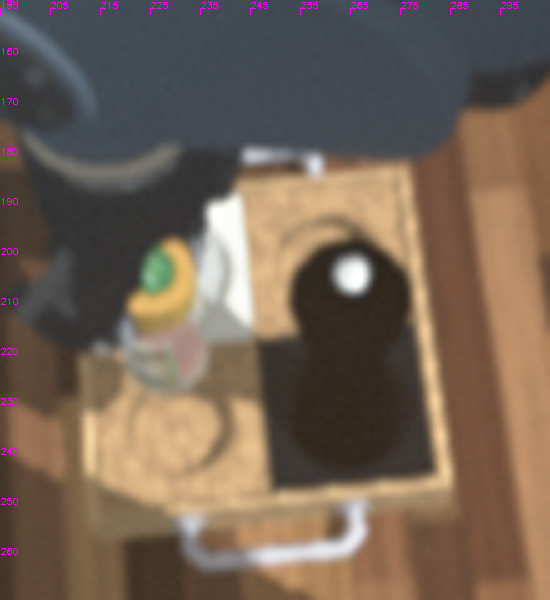

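View pics/t21.png

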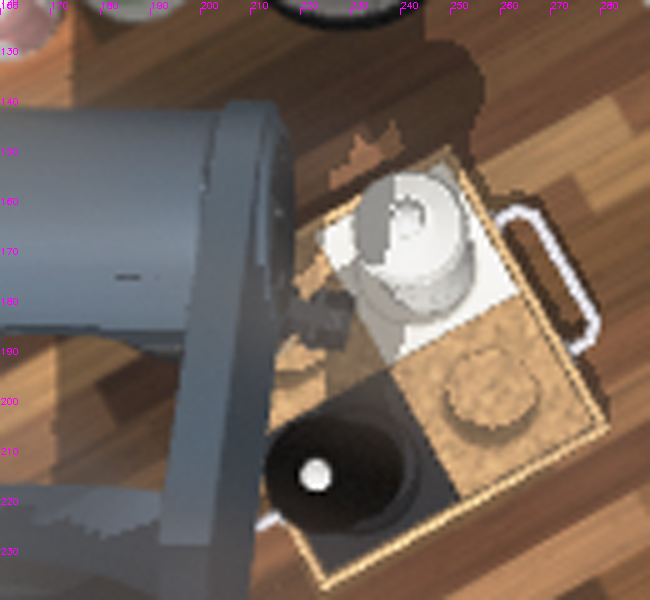

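```bash
python3 - <<'E'
from plan import *
a=cv2.imread("pics/side18.png");b=cv2.imread("pics/side21.png")
A=cv2.resize(a[195:245,205:250],None,fx=8,fy=8,interpolation=cv2.INTER_CUBIC);B=cv2.resize(b[185:235,205:250],None,fx=8,fy=8,interpolation=cv2.INTER_CUBIC)
cv2.imwrite("pics/cmp.png",np.hstack([A,B]))
E
```

```text
(no output)
```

View pics/cmp.png

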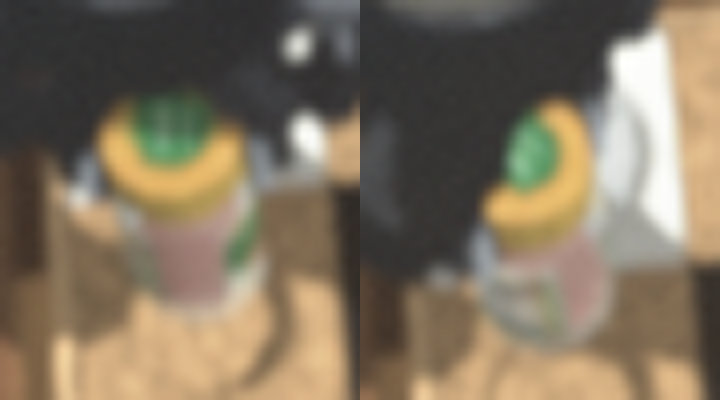

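>>> step_arm([
  [0.0,0.0032,0.0016,0.01],
  [0.0,0.0032,0.0016,0.01],
  [0.02,0.0032,0.0016,0.01],
  [0.045,0.0032,0.0016,0.01],
  [0.07,0.0032,0.0016,0.01],
  [0.085,0.0032,0.0016,0.01],
  [0.088,0.0032,0.0016,0.01],
  [0.088,0.0032,0.0016,0.01],
])

```text
t: 21.72
tcp_pos: [0.5452, 0.1097, 0.1064]
tool_rot: [-0.428, 0.562, 0.432, 0.56]
force: [0.2, 0.4, 0.2]
finger_gap: 0.47
```

```bash
python3 - <<'E'
from plan import *
plan((.546,.1085,.08,75))
for n,c in (("side",(195,150,110,120)),("top",(160,120,130,120))):
    im=optics.snapshot(n)[:,:,::-1]; cv2.imwrite(f"pics/{n}22.png",im)
    crop(cv2.imread(f"pics/{n}22.png"),*c,5,f"pics/{n[0]}22.png")
E
```

```text
t 21.72 p [0.5452 0.1097 0.1064] yaw 75.0 x [-0.0055  0.0025 -1.    ] gap 40.1 mm F [0.2227 0.3807 0.1582] q6 -1.31 q1 -0.00
(0.546, 0.1085, 0.08, 75) -> [ 0.0264 -0.0012 -0.001 ] turn -0.000 (or 3.141) dist 0.026
```

View pics/s22.png

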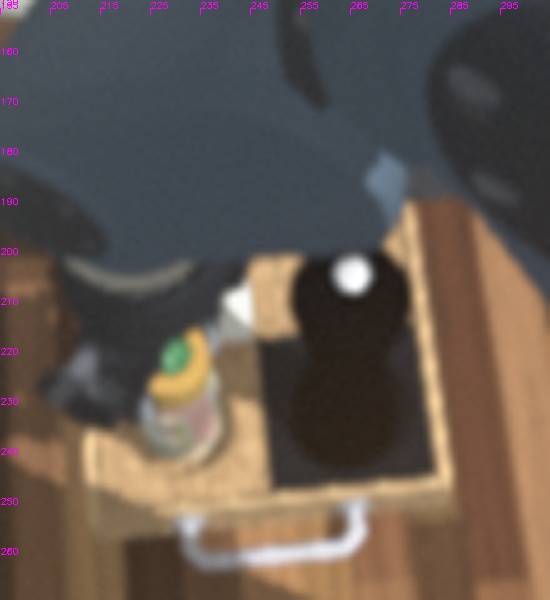

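View pics/t22.png

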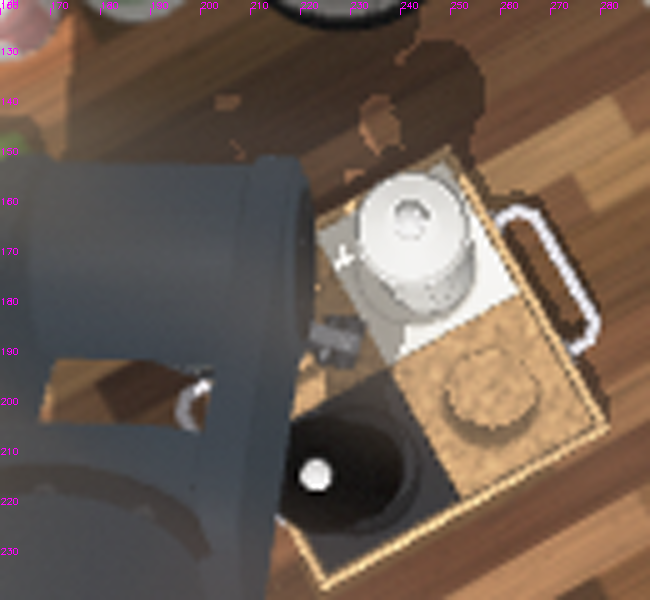

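>>> step_arm([
  [0.005,-0.001,-0.001,0],
  [0.01,-0.001,-0.001,0],
  [0.014,-0.001,-0.001,0],
  [0.014,-0.001,-0.001,0],
])

```text
t: 22.15
tcp_pos: [0.5471, 0.1085, 0.0937]
tool_rot: [-0.429, 0.561, 0.432, 0.561]
force: [-1.4, -0.7, -0.8]
finger_gap: 0.475
```

>>> step_arm([
  [0.004,0,0,0],
  [0.008,0,0,0],
  [0.01,0,0,0],
  [0.011,0,0,0],
])

```text
t: 22.48
tcp_pos: [0.5467, 0.1085, 0.0821]
tool_rot: [-0.429, 0.561, 0.432, 0.561]
force: [0.6, -0.0, -1.0]
finger_gap: 0.474
```

```bash
python3 - <<'E'
from plan import *
plan((.546,.1085,.08,75))
for n,c in (("side",(195,150,110,120)),("top",(160,120,130,120))):
    im=optics.snapshot(n)[:,:,::-1]; cv2.imwrite(f"pics/{n}23.png",im)
    crop(cv2.imread(f"pics/{n}23.png"),*c,5,f"pics/{n[0]}23.png")
E
```

```text
t 22.48 p [0.5467 0.1085 0.0821] yaw 75.0 x [-0.0031  0.0024 -1.    ] gap 40.5 mm F [ 0.5627 -0.0266 -1.0366] q6 -1.32 q1 -0.01
(0.546, 0.1085, 0.08, 75) -> [ 0.0021  0.0007 -0.0002] turn -0.000 (or 3.141) dist 0.002
```

View pics/s23.png

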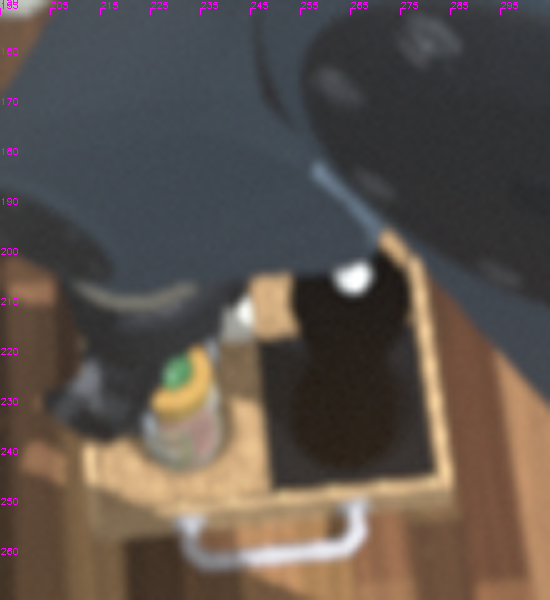

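View pics/t23.png

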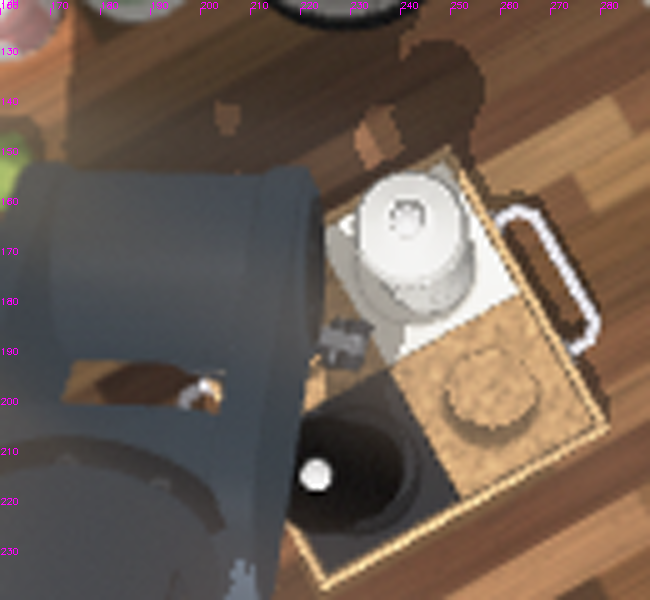

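>>> step_arm([
  [0.001,0,0,0],
  [0.002,0,0,0],
  [0.003,0,0,0],
])

```text
t: 22.83
tcp_pos: [0.5474, 0.1084, 0.0801]
tool_rot: [-0.429, 0.561, 0.431, 0.561]
force: [-1.9, -0.1, 12.0]
finger_gap: 0.473
```

Floor contact (12 N, at the expected height). I'll release with a limited opening and rise.

>>> step_arm([
  [-0.001,0,0,0],
  [-0.001,0,0,0],
  [-0.001,0,0,0],
  [-0.001,0,0,0],
  [-0.001,0,0,0],
  [-0.001,0,0,0],
], jaw=0.062)

```text
t: 23.33
tcp_pos: [0.5473, 0.1084, 0.081]
tool_rot: [-0.429, 0.561, 0.431, 0.561]
force: [-0.1, -0.3, 0.8]
finger_gap: 0.723
```

>>> step_arm([
  [-0.015,0,0,0],
  [-0.045,0,0,0],
  [-0.08,0,0,0],
  [-0.12,0,0,0],
  [-0.16,0,0,0],
  [-0.19,0,0,0],
  [-0.21,0,0,0],
  [-0.215,0,0,0],
])

```text
t: 24.0
tcp_pos: [0.5498, 0.108, 0.3004]
tool_rot: [-0.431, 0.559, 0.43, 0.563]
force: [0.3, 1.1, 0.1]
finger_gap: 0.73
```

```bash
python3 - <<'E'
from plan import *
plan((.55,-.333,.295,30),(.55,-.333,.295,75))
for n,c in (("side",(195,150,110,120)),("top",(160,120,130,120))):
    im=optics.snapshot(n)[:,:,::-1]; cv2.imwrite(f"pics/{n}24.png",im)
    crop(cv2.imread(f"pics/{n}24.png"),*c,5,f"pics/{n[0]}24.png")
E
```

```text
t 24.00 p [0.5498 0.108  0.3004] yaw 75.0 x [ 0.007   0.0022 -1.    ] gap 62.3 mm F [0.3076 1.0894 0.124 ] q6 -1.32 q1 -0.01
(0.55, -0.333, 0.295, 30) -> [ 0.0044 -0.1143 -0.426 ] turn 0.786 (or -2.356) dist 0.441
(0.55, -0.333, 0.295, 75) -> [ 0.0044 -0.1143 -0.426 ] turn 0.000 (or -3.141) dist 0.441
```

View pics/s24.png

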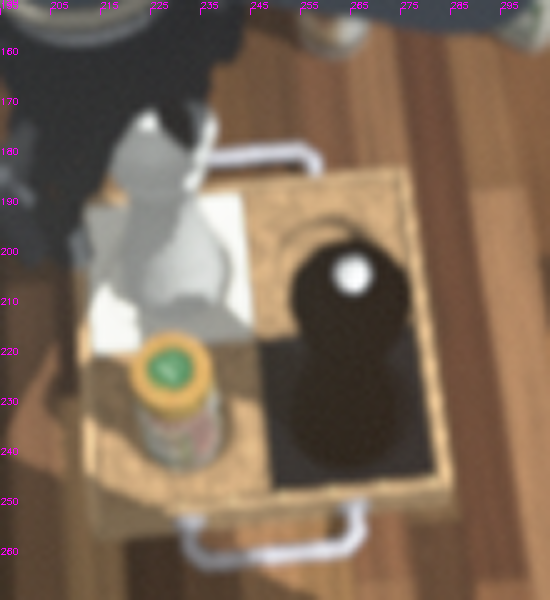

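Jar C stands in cork well 1 (cap (229,224)); mills unchanged. Now jar B.

>>> step_arm([
  [0,-0.005,-0.02,0],
  [0,-0.014,-0.052,0],
  [0,-0.024,-0.09,0],
  [0,-0.034,-0.128,-0.05],
  [0,-0.044,-0.166,-0.1],
  [0,-0.054,-0.203,-0.15],
  [0,-0.064,-0.24,-0.17],
  [0,-0.075,-0.278,-0.175],
], jaw=0.0854)

```text
t: 24.77
tcp_pos: [0.5467, -0.1809, 0.293]
tool_rot: [-0.476, 0.521, 0.481, 0.521]
force: [0.0, 0.6, -0.6]
finger_gap: 0.996
```

```bash
python3 - <<'E'
from plan import *
plan((.55,-.3325,.25,85))
E
```

```text
t 24.77 p [ 0.5467 -0.1809  0.293 ] yaw 85.1 x [-0.0047  0.0054 -1.    ] gap 85.1 mm F [ 0.0256  0.5989 -0.6453] q6 -2.00 q1 -0.51
(0.55, -0.3325, 0.25, 85) -> [ 0.0422 -0.0165 -0.1509] turn 0.001 (or -3.140) dist 0.158
```

>>> step_arm([
  [0,-0.004,-0.035,0],
  [0,-0.008,-0.07,0],
  [0,-0.012,-0.105,0],
  [0.01,-0.015,-0.135,0],
  [0.03,-0.0165,-0.148,0],
  [0.042,-0.0165,-0.151,0],
  [0.042,-0.0165,-0.151,0],
  [0.042,-0.0165,-0.151,0],
])

```text
t: 25.43
tcp_pos: [0.5487, -0.3306, 0.2474]
tool_rot: [-0.473, 0.521, 0.483, 0.521]
force: [0.5, -0.8, 0.4]
finger_gap: 0.999
```

```bash
python3 - <<'E'
from plan import *
plan((.55,-.3325,.25,85),(.55,-.3325,.066,85))
p=telemetry.sense()['tcp_pos']
for n,c in (("side",(250,50,80,90)),("top",(300,120,110,110))):
    im=optics.snapshot(n)[:,:,::-1]; cv2.imwrite(f"pics/{n}25.png",im)
    crop(cv2.imread(f"pics/{n}25.png"),*c,5,f"pics/{n[0]}25.png"); print(n,proj(n,p+[0,0,.010]))
E
```

```text
t 25.43 p [ 0.5487 -0.3306  0.2474] yaw 85.1 x [-0.0094  0.0102 -0.9999] gap 85.3 mm F [ 0.475  -0.7572  0.3774] q6 -2.20 q1 -0.72
(0.55, -0.3325, 0.25, 85) -> [-0.0026 -0.0015 -0.0017] turn 0.001 (or -3.140) dist 0.003
(0.55, -0.3325, 0.066, 85) -> [ 0.1813 -0.0033 -0.0035] turn 0.001 (or -3.140) dist 0.181
side [296.0205  63.6384]
top [391.9657 181.2218]
```

View pics/s25.png

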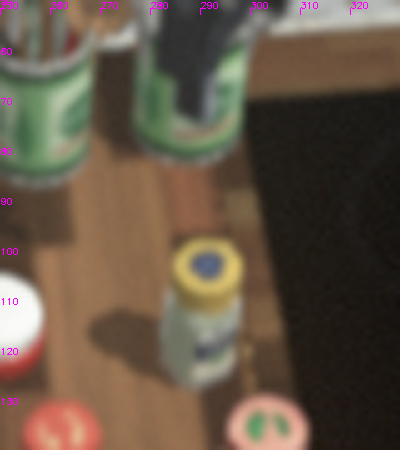

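View pics/t25.png

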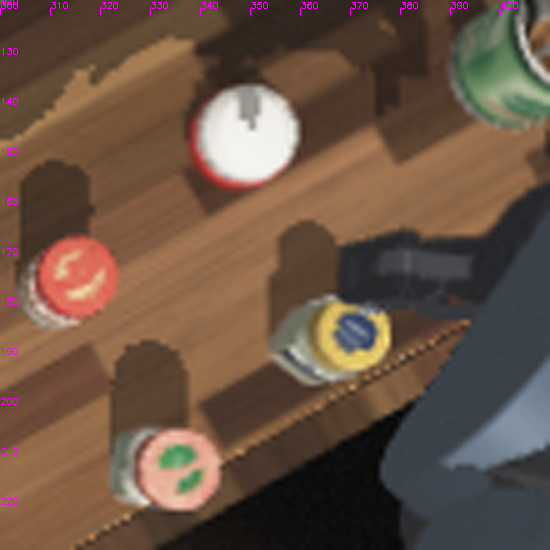

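>>> step_arm([
  [0.02,-0.003,-0.003,0],
  [0.05,-0.003,-0.003,0],
  [0.08,-0.003,-0.003,0],
  [0.11,-0.003,-0.003,0],
  [0.12,-0.003,-0.003,0],
  [0.12,-0.003,-0.003,0],
  [0.12,-0.003,-0.003,0],
])

```text
t: 26.12
tcp_pos: [0.5532, -0.3332, 0.1313]
tool_rot: [-0.476, 0.52, 0.481, 0.521]
force: [-0.5, -0.8, -0.3]
finger_gap: 1.0
```

```bash
python3 - <<'E'
from plan import *
plan((.55,-.3325,.067,85))
for n,c in (("side",(250,50,80,90)),("top",(300,120,110,110))):
    im=optics.snapshot(n)[:,:,::-1]; cv2.imwrite(f"pics/{n}26.png",im)
    crop(cv2.imread(f"pics/{n}26.png"),*c,5,f"pics/{n[0]}26.png")
E
```

```text
t 26.12 p [ 0.5532 -0.3332  0.1313] yaw 85.2 x [-0.0039  0.0053 -1.    ] gap 85.4 mm F [-0.5064 -0.8058 -0.2737] q6 -2.20 q1 -0.72
(0.55, -0.3325, 0.067, 85) -> [0.0643 0.003  0.0002] turn 0.004 (or -3.138) dist 0.064
```

View pics/s26.png

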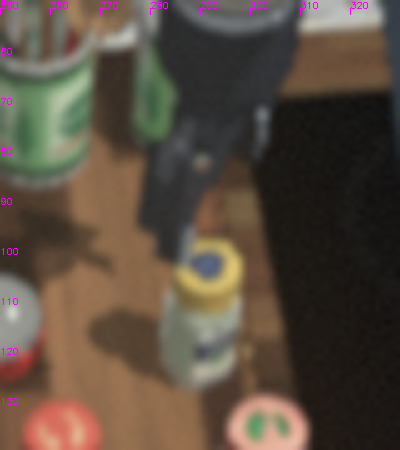

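View pics/t26.png

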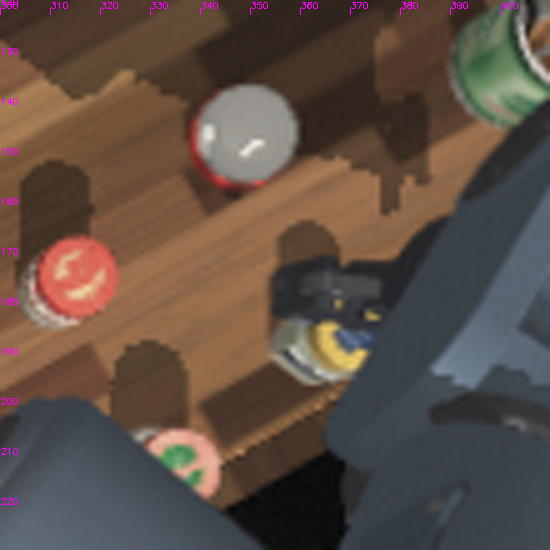

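>>> step_arm([
  [0.0,0.003,0,0],
  [0.015,0.003,0,0],
  [0.035,0.003,0,0],
  [0.055,0.003,0,0],
  [0.064,0.003,0,0],
  [0.064,0.003,0,0],
  [0.064,0.003,0,0],
])

```text
t: 26.8
tcp_pos: [0.5512, -0.3343, 0.0696]
tool_rot: [-0.478, 0.52, 0.479, 0.521]
force: [0.5, -0.5, -0.2]
finger_gap: 1.002
```

```bash
python3 - <<'E'
from plan import *
plan((.55,-.3325,.067,85))
p=telemetry.sense()['tcp_pos']
for n,c in (("side",(250,50,80,90)),):
    im=optics.snapshot(n)[:,:,::-1]; cv2.imwrite(f"pics/{n}27.png",im)
    crop(cv2.imread(f"pics/{n}27.png"),*c,6,f"pics/{n[0]}27.png"); print(proj(n,p+[0,0,.01]),proj(n,(.5532,-.3332,.1413)))
E
```

```text
t 26.80 p [ 0.5512 -0.3343  0.0696] yaw 85.2 x [-0.0006  0.0024 -1.    ] gap 85.6 mm F [ 0.4936 -0.5439 -0.1778] q6 -2.21 q1 -0.72
(0.55, -0.3325, 0.067, 85) -> [0.0026 0.0013 0.0016] turn 0.003 (or -3.138) dist 0.003
[289.9777 106.4032] [290.987   92.6672]
```

View pics/s27.png

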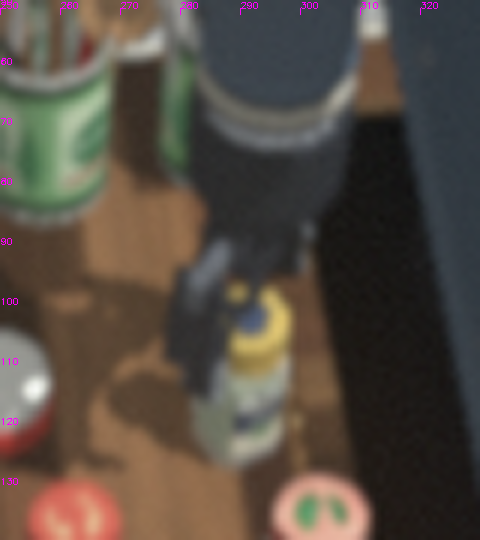

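```bash
python3 - <<'E'
from plan import *
print(proj("side",(.5501,-.336,.08)),proj("side",(.5451,-.336,.08)))
E
```

```text
[290.5259 106.0165] [292.0211 106.5399]
```

>>> step_arm([
  [0.003,0,0.0,0],
  [0.003,0,0,0],
  [0.003,0,0,0],
  [0.003,0,0,0],
  [0.003,0,0,0],
  [0.003,0,0,0],
  [0.003,0,0,0],
  [0.003,0,0,0],
], jaw=0.0)

```text
t: 27.52
tcp_pos: [0.5521, -0.3348, 0.0681]
tool_rot: [-0.479, 0.52, 0.478, 0.521]
force: [-0.6, 1.2, 6.5]
finger_gap: 0.483
```

>>> step_arm([
  [-0.01,0,0,0],
  [-0.03,0,0,0],
  [-0.05,0,0,0],
  [-0.07,0,0,0],
  [-0.09,0,0,0],
  [-0.11,0,0,0],
  [-0.125,0,0,0],
  [-0.125,0,0,0],
])

```text
t: 28.18
tcp_pos: [0.5536, -0.3363, 0.1972]
tool_rot: [-0.481, 0.52, 0.476, 0.521]
force: [0.0, -0.3, -0.5]
finger_gap: 0.479
```

```bash
python3 - <<'E'
from plan import *
plan((.48,-.13,.19,85),(.512,-.0195,.19,85))
p=telemetry.sense()['tcp_pos']
for n,c in (("side",(250,40,80,90)),("top",(310,120,110,110))):
    im=optics.snapshot(n)[:,:,::-1]; cv2.imwrite(f"pics/{n}28.png",im)
    crop(cv2.imread(f"pics/{n}28.png"),*c,6 if n=="side" else 5,f"pics/{n[0]}28.png"); print(proj(n,p+[0,0,-.065]),proj(n,p+[0,0,.03]))
E
```

```text
t 28.18 p [ 0.5536 -0.3363  0.1972] yaw 85.2 x [ 0.0072 -0.0044 -1.    ] gap 40.9 mm F [ 0.0035 -0.2818 -0.5496] q6 -2.21 q1 -0.72
(0.48, -0.13, 0.19, 85) -> [0.0057 0.0906 0.1995] turn 0.004 (or -3.138) dist 0.219
(0.512, -0.0195, 0.19, 85) -> [0.0055 0.068  0.3123] turn 0.004 (or -3.138) dist 0.320
[290.9895  94.0081] [294.0141  70.1202]
[376.6336 183.6621] [389.6123 180.3588]
```

View pics/s28.png

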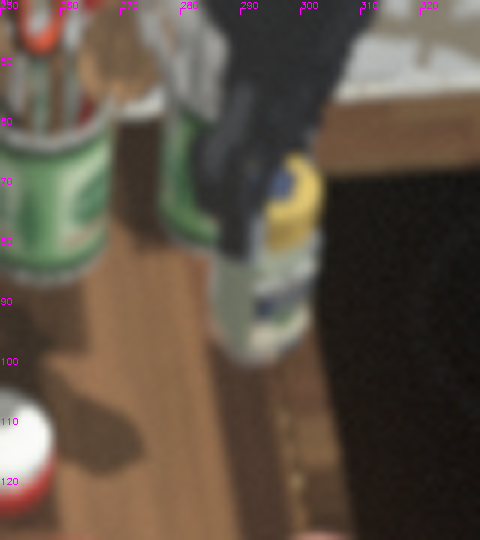

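View pics/t28.png

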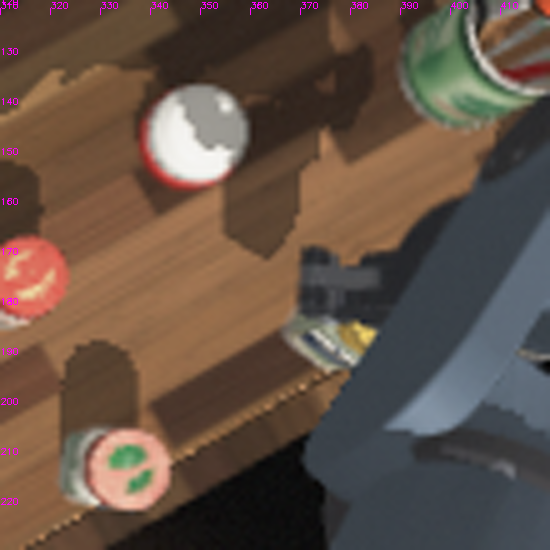

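>>> step_arm([
  [0,0.004,0.018,0],
  [0,0.011,0.05,0],
  [0,0.019,0.086,0],
  [0,0.027,0.122,0],
  [0,0.035,0.158,0],
  [0,0.043,0.194,0],
  [0,0.05,0.23,0],
  [0,0.058,0.262,0],
])

```text
t: 28.95
tcp_pos: [0.5142, -0.0665, 0.1918]
tool_rot: [-0.478, 0.52, 0.479, 0.521]
force: [0.4, 0.0, -0.9]
finger_gap: 0.482
```

```bash
python3 - <<'E'
from plan import *
plan((.512,-.0195,.195,85))
E
```

```text
t 28.95 p [ 0.5142 -0.0665  0.1918] yaw 85.2 x [-0.0014  0.0017 -1.    ] gap 41.2 mm F [ 0.4347  0.0052 -0.8915] q6 -1.83 q1 -0.35
(0.512, -0.0195, 0.195, 85) -> [-0.0031  0.0061  0.0467] turn 0.003 (or -3.138) dist 0.047
```

>>> step_arm([
  [-0.003,0.003,0.02,0],
  [-0.003,0.005,0.038,0],
  [-0.003,0.006,0.0465,0],
  [-0.003,0.006,0.0465,0],
  [-0.003,0.006,0.0465,0],
  [-0.003,0.006,0.0465,0],
])

```text
t: 29.45
tcp_pos: [0.5123, -0.0207, 0.1944]
tool_rot: [-0.478, 0.521, 0.479, 0.521]
force: [-0.2, -0.5, -1.4]
finger_gap: 0.48
```

```bash
python3 - <<'E'
from plan import *
plan((.512,-.0195,.195,85))
p=telemetry.sense()['tcp_pos']
print("C cap",atz("side",229,224,.118))
for n,c in (("side",(205,140,100,100)),("top",(200,130,100,100))):
    im=optics.snapshot(n)[:,:,::-1]; cv2.imwrite(f"pics/{n}29.png",im)
    crop(cv2.imread(f"pics/{n}29.png"),*c,6,f"pics/{n[0]}29.png"); print(proj(n,p+[0,0,-.068]),proj(n,p+[0,0,.028]))
E
```

```text
t 29.45 p [ 0.5123 -0.0207  0.1944] yaw 85.2 x [-0.0018  0.0013 -1.    ] gap 41.0 mm F [-0.1644 -0.5411 -1.4079] q6 -1.75 q1 -0.26
(0.512, -0.0195, 0.195, 85) -> [-0.0006  0.0004  0.0012] turn 0.003 (or -3.139) dist 0.001
C cap [0.5433 0.1079 0.118 ]
[260.8519 185.661 ] [261.3432 167.1278]
[258.7827 197.7465] [258.5538 196.0167]
```

View pics/s29.png

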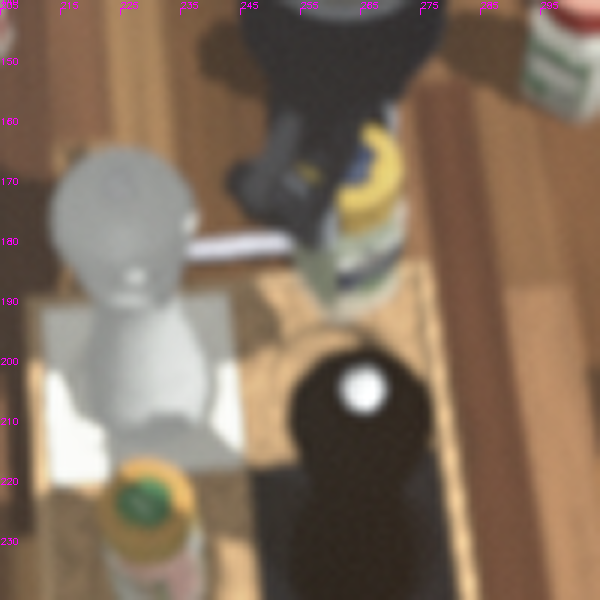

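View pics/t29.png

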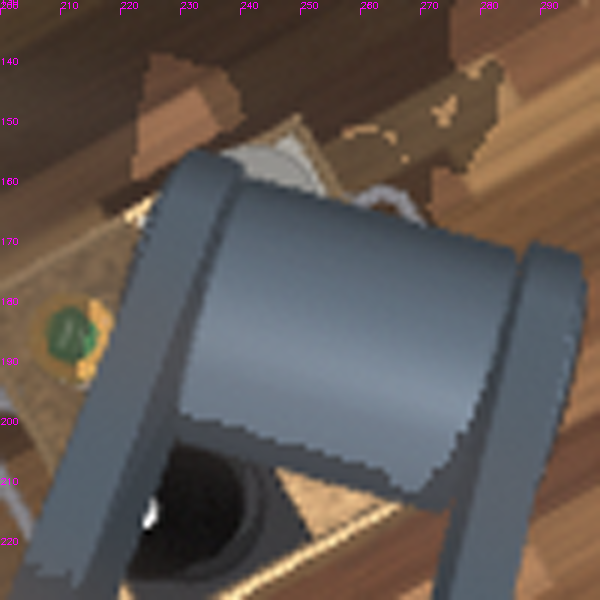

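>>> step_arm([
  [0.0,-0.0026,0.0014,0],
  [0.0,-0.0026,0.0014,0],
  [0.02,-0.0026,0.0014,0],
  [0.045,-0.0026,0.0014,0],
  [0.07,-0.0026,0.0014,0],
  [0.082,-0.0026,0.0014,0],
  [0.084,-0.0026,0.0014,0],
  [0.084,-0.0026,0.0014,0],
])

```text
t: 30.22
tcp_pos: [0.5148, -0.0199, 0.1099]
tool_rot: [-0.477, 0.521, 0.479, 0.521]
force: [0.1, -0.1, -1.3]
finger_gap: 0.474
```

```bash
python3 - <<'E'
from plan import *
plan((.515,-.0195,.08,85))
for n,c in (("side",(205,140,100,100)),("top",(200,130,100,100))):
    im=optics.snapshot(n)[:,:,::-1]; cv2.imwrite(f"pics/{n}30.png",im)
    crop(cv2.imread(f"pics/{n}30.png"),*c,6,f"pics/{n[0]}30.png")
E
```

```text
t 30.22 p [ 0.5148 -0.0199  0.1099] yaw 85.1 x [-0.0031  0.0018 -1.    ] gap 40.5 mm F [ 0.1365 -0.0997 -1.2588] q6 -1.74 q1 -0.26
(0.515, -0.0195, 0.08, 85) -> [ 0.0299 -0.0003  0.0004] turn 0.001 (or -3.140) dist 0.030
```

View pics/s30.png

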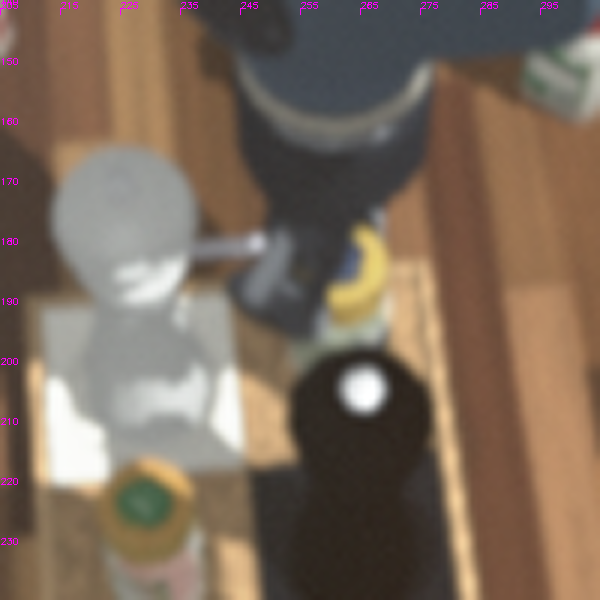

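View pics/t30.png

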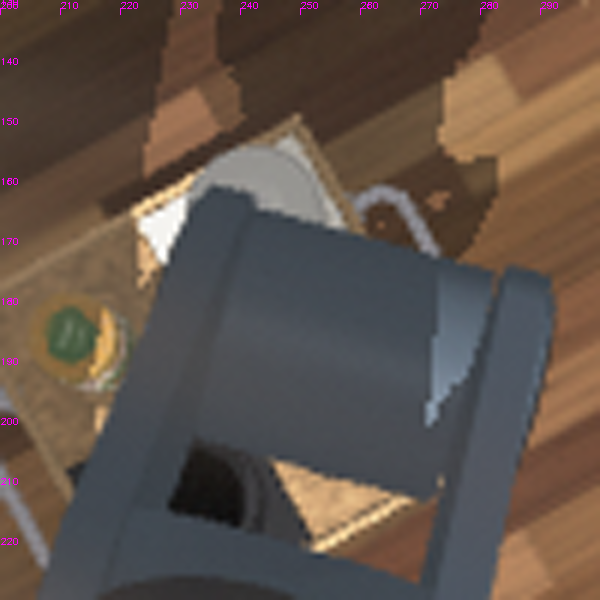

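>>> step_arm([
  [0.005,0,0,0],
  [0.01,0,0,0],
  [0.014,0,0,0],
  [0.014,0,0,0],
])

```text
t: 30.65
tcp_pos: [0.5155, -0.0199, 0.0968]
tool_rot: [-0.478, 0.521, 0.479, 0.521]
force: [0.5, 0.8, -0.1]
finger_gap: 0.478
```

```bash
python3 - <<'E'
from plan import *
plan((.515,-.0195,.08,85))
for n,c in (("side",(205,140,100,100)),):
    im=optics.snapshot(n)[:,:,::-1]; cv2.imwrite(f"pics/{n}31.png",im)
    crop(cv2.imread(f"pics/{n}31.png"),*c,6,f"pics/{n[0]}31.png")
E
```

```text
t 30.65 p [ 0.5155 -0.0199  0.0968] yaw 85.1 x [-0.0007  0.0012 -1.    ] gap 40.8 mm F [ 0.4667  0.8021 -0.0882] q6 -1.74 q1 -0.26
(0.515, -0.0195, 0.08, 85) -> [0.0168 0.0005 0.0004] turn 0.002 (or -3.140) dist 0.017
```

View pics/s31.png

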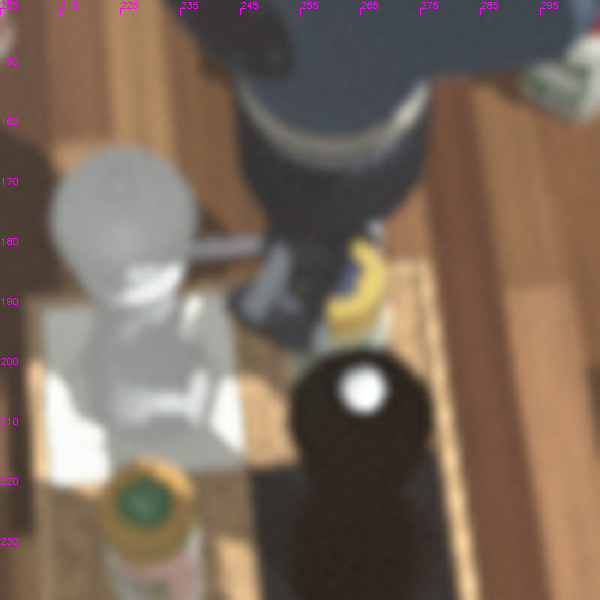

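>>> step_arm([
  [0.004,0,0,0],
  [0.008,0,0,0],
  [0.011,0,0,0],
  [0.012,0,0,0],
])

```text
t: 31.03
tcp_pos: [0.5152, -0.0198, 0.0844]
tool_rot: [-0.477, 0.521, 0.479, 0.521]
force: [0.1, -0.2, -1.4]
finger_gap: 0.481
```

>>> step_arm([
  [0.002,0,0,0],
  [0.004,0,0,0],
  [0.005,0,0,0],
])

```text
t: 31.28
tcp_pos: [0.5155, -0.0198, 0.0799]
tool_rot: [-0.478, 0.521, 0.479, 0.521]
force: [-2.2, 2.0, 13.7]
finger_gap: 0.484
```

```bash
python3 - <<'E'
from plan import *
plan((.515,-.0195,.08,85))
for n,c in (("side",(205,140,100,100)),):
    im=optics.snapshot(n)[:,:,::-1]; cv2.imwrite(f"pics/{n}32.png",im)
    crop(cv2.imread(f"pics/{n}32.png"),*c,6,f"pics/{n[0]}32.png")
E
```

```text
t 31.28 p [ 0.5155 -0.0198  0.0799] yaw 85.1 x [-0.001   0.0015 -1.    ] gap 41.3 mm F [-2.227   1.9886 13.7031] q6 -1.74 q1 -0.26
(0.515, -0.0195, 0.08, 85) -> [-0.0001  0.0005  0.0002] turn 0.002 (or -3.140) dist 0.001
```

View pics/s32.png

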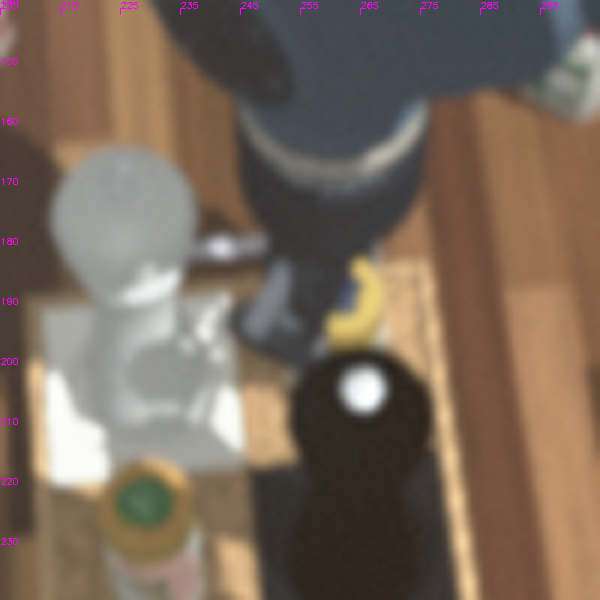

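Contact came at exactly floor height (0.068 + 0.012). Releasing.

>>> step_arm([
  [-0.001,0,0,0],
  [-0.001,0,0,0],
  [-0.001,0,0,0],
  [-0.001,0,0,0],
  [-0.001,0,0,0],
  [-0.001,0,0,0],
], jaw=0.062)

```text
t: 31.83
tcp_pos: [0.5154, -0.0198, 0.0809]
tool_rot: [-0.477, 0.521, 0.479, 0.521]
force: [0.2, -0.2, -0.6]
finger_gap: 0.726
```

>>> step_arm([
  [-0.015,0,0,0],
  [-0.045,0,0,0],
  [-0.08,0,0,0],
  [-0.12,0,0,0],
  [-0.16,0,0,0],
  [-0.19,0,0,0],
  [-0.21,0,0,0],
  [-0.22,0,0,0],
])

```text
t: 32.5
tcp_pos: [0.517, -0.0204, 0.3044]
tool_rot: [-0.479, 0.52, 0.477, 0.522]
force: [0.9, -0.6, -0.8]
finger_gap: 0.729
```

>>> step_arm([
  [0,0.005,-0.03,0],
  [0,0.01,-0.065,0],
  [0,0.015,-0.1,0],
  [0,0.02,-0.135,0],
  [0,0.025,-0.17,0],
  [0,0.03,-0.2,0],
  [0,0.033,-0.22,0],
  [0,0.033,-0.22,0],
])

```text
t: 33.17
tcp_pos: [0.4642, -0.2405, 0.3028]
tool_rot: [-0.478, 0.521, 0.476, 0.523]
force: [-0.4, -0.3, 0.2]
finger_gap: 0.725
```

```bash
python3 - <<'E'
from plan import *
plan()
for n,c in (("side",(190,130,130,130)),("top",(185,130,130,120))):
    im=optics.snapshot(n)[:,:,::-1]; cv2.imwrite(f"pics/{n}33.png",im)
    crop(cv2.imread(f"pics/{n}33.png"),*c,4 if n=="side" else 5,f"pics/{n[0]}33.png")
E
```

```text
t 33.17 p [ 0.4642 -0.2405  0.3028] yaw 84.8 x [ 0.0031 -0.0007 -1.    ] gap 61.9 mm F [-0.4121 -0.2754  0.1927] q6 -2.17 q1 -0.69
```

View pics/s33.png

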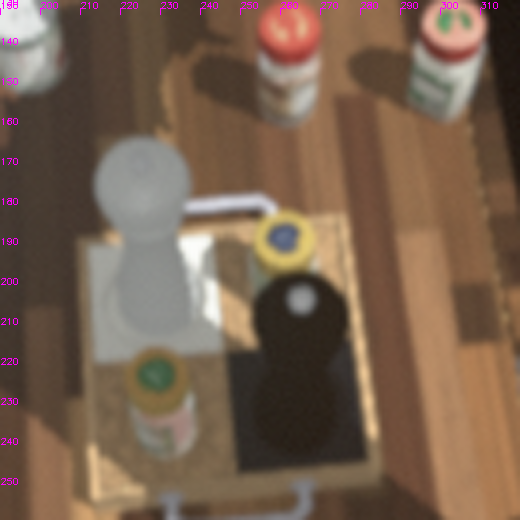

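View pics/t33.png

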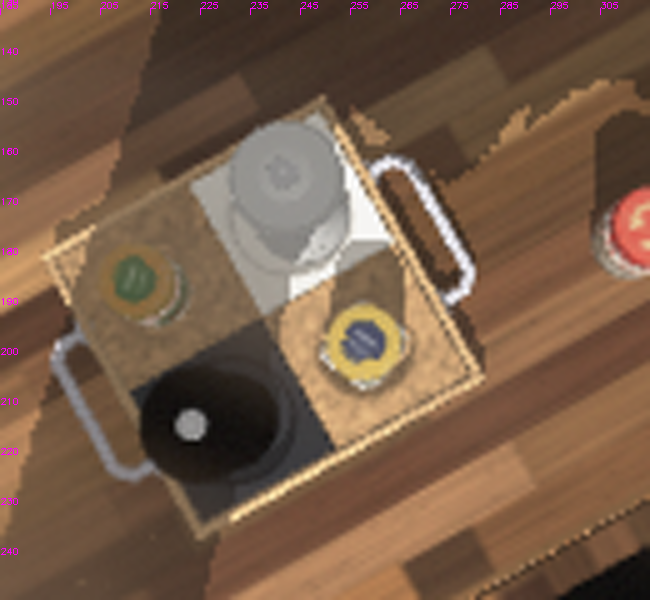

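View pics/top33.png

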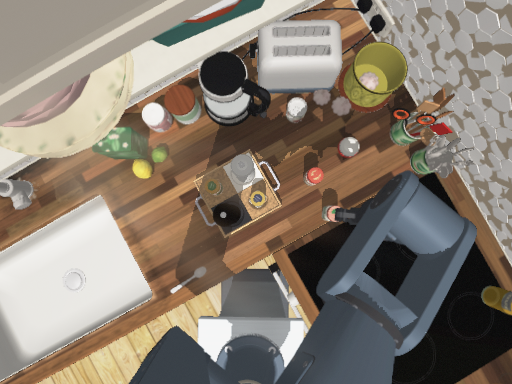

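```bash
python3 - <<'E'
from plan import *
for n,a,b,z in [("B",(261.1,188.9),(257.2,197.8),.108),("C",(190+157/4-.4,130+375/4-.4),(185+135/5-.4,130+281/5-.4),.118),("pep",(190+301/4-.4,130+299/4-.4),(185+191/5-.4,130+425/5-.4),.221),("salt",(190+142/4-.4,130+163/4-.4),(185+283/5-.4,130+173/5-.4),.221)]:
    print(n,atz("side",*a,z),atz("top",*b,z),*tri(a,b))
from station import manip
print(manip.sign_off())
E
```

```text
B [ 0.5114 -0.0209  0.108 ] [ 0.5129 -0.0163  0.108 ] [ 0.5112 -0.0168  0.116 ] 0.0028023992171394133
C [0.5444 0.1065 0.118 ] [0.5437 0.1087 0.118 ] [0.5434 0.108  0.1226] 6.0605780027191344e-05
pep [0.4658 0.0649 0.221 ] [0.4663 0.0652 0.221 ] [0.4661 0.0651 0.2212] 0.0005745550100665884
salt [0.5879 0.0221 0.221 ] [0.5896 0.0226 0.221 ] [0.5887 0.0223 0.221 ] 0.0017521611253379387
the job is handed in; nothing more can be done
None
```

The caddy is loaded, and I handed the job in at about 33 s of the 115 s allowed. The salt mill stands in the white well, the pepper mill in the black well, and the two yellow-capped jars in the cork wells (green print left, blue print right).

**Last checks:**
- **Pictures:** both cameras show all four items upright in their wells, with the gripper clear of everything. The red-capped jars were never gripped and show no sign of having moved.
- **Height:** the salt mill and both jars met the well floor at the expected height, with 5–14 N of contact. The pepper mill peaked at 17 N.
- **Position:** measured tops lie within about 5 mm of the well centres, and the mills' measured heights match standing on the floor.

**Faults and disagreements:**
- **Pepper mill nudged:** on the first try at the left cork well, a finger knuckle touched the pepper mill's head and tipped it about 3 mm. I raised, turned the jaws to the caddy's diagonal and came down again without contact. The mill went back to its place.
- **Jar readings:** the two cameras differ by up to 5 mm on the blue-print jar. Triangulating puts its cap about 8 mm higher than expected and the green-print jar's about 5 mm. The same method was off by about as much or more for three of the jars on the bench, so I took this as camera error.

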